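# Set wagon couplings at the gauge and put the stock away

## Task

Set both couplings of every wagon on the bench: run the wagon along the jig until its buffers are hard up against the gauge block, which pushes that end's coupling in to the right length, then turn the wagon end for end and do the other. Put every wagon away in a pocket of its own in the stock tray, standing level on its wheels and fully down, and leave the other things on the bench alone.

Things in the scene. Friction and masses are not known exactly. Their poses are not given: they have to be found in the camera images.
- van: O-gauge closed van, brown boards, pale arched roof (top 78 mm). Flat body sides 50 mm apart, 120 mm long, 24-70 mm up. 0.2-0.35 kg. Origin: middle, level with wheel bottoms; x to its front end, z up. 4 wheels, stiff axles, inner faces 28 mm apart. Each end: two buffers 24 mm up, 20 mm each side of the middle, faces 76 mm from origin. May be absent.
- van_front_coupling (a joint): coupling at the +x (front) end of van, an 18 x 8 mm bar between the buffers, 24 mm up: how far its face stands out beyond the buffer faces, m, 0 to 0.015. Starts at 0.010 to 0.014, right at 0.006. A friction fit: about 4 N slides it in, it stays where left, and is awkward to pull out again.
- van_rear_coupling (a joint): coupling at the -x (rear) end of van, an 18 x 8 mm bar between the buffers, 24 mm up: how far its face stands out beyond the buffer faces, m, 0 to 0.015. Starts at 0.010 to 0.014, right at 0.006. A friction fit: about 4 N slides it in, it stays where left, and is awkward to pull out again.
- open_wagon: O-gauge open wagon, grey boards, empty. Flat body sides 50 mm apart outside, 120 mm long, 24-61 mm up. 0.2-0.35 kg. Origin: middle, level with wheel bottoms; x to its front end, z up. 4 wheels, stiff axles, inner faces 28 mm apart. Each end: two buffers 24 mm up, 20 mm each side of the middle, faces 76 mm from origin. May be absent.
- open_wagon_front_coupling (a joint): coupling at the +x (front) end of open_wagon, an 18 x 8 mm bar between the buffers, 24 mm up: how far its face stands out beyond the buffer faces, m, 0 to 0.015. Starts at 0.010 to 0.014, right at 0.006. A friction fit: about 4 N slides it in, it stays where left, and is awkward to pull out again.
- open_wagon_rear_coupling (a joint): coupling at the -x (rear) end of open_wagon, an 18 x 8 mm bar between the buffers, 24 mm up: how far its face stands out beyond the buffer faces, m, 0 to 0.015. Starts at 0.010 to 0.014, right at 0.006. A friction fit: about 4 N slides it in, it stays where left, and is awkward to pull out again.
- brake_van: O-gauge brake van, grey 80 mm cabin between open verandahs, pale roof (top 77 mm, chimney 88). Flat cabin sides 50 mm apart, 24-70 mm up. 0.2-0.35 kg. Origin: middle, level with wheel bottoms; x to its front end, z up. 4 wheels, stiff axles, inner faces 28 mm apart. Each end: two buffers 24 mm up, 20 mm each side of the middle, faces 76 mm from origin. May be absent.
- brake_van_front_coupling (a joint): coupling at the +x (front) end of brake_van, an 18 x 8 mm bar between the buffers, 24 mm up: how far its face stands out beyond the buffer faces, m, 0 to 0.015. Starts at 0.010 to 0.014, right at 0.006. A friction fit: about 4 N slides it in, it stays where left, and is awkward to pull out again.
- brake_van_rear_coupling (a joint): coupling at the -x (rear) end of brake_van, an 18 x 8 mm bar between the buffers, 24 mm up: how far its face stands out beyond the buffer faces, m, 0 to 0.015. Starts at 0.010 to 0.014, right at 0.006. A friction fit: about 4 N slides it in, it stays where left, and is awkward to pull out again.
- jig: coupling-setting jig fixed to the bench: plywood bed 92 mm wide, 9 mm thick, its own x from -150 to +120 mm; along its middle (x -140 to +50) a guide strip 22 mm wide, 3 mm high, to pass between the wheels; gauge block at its +x end, 80 mm wide, top 45 mm above the bench. Origin on the underside below point jig_seat; z up.
- jig_seat (a point): top of the jig's bed, 9 mm above the bench, where a wagon's origin is when its buffers are on the gauge; axes as the jig. Wagons are pushed along +x, lengthwise along the bed
- gauge: the jig's gauge block. Origin on the bed, midway between two steel faces (y 14 to 40 mm either side) that look to -x; axes as the jig, 76 mm from jig_seat. Between the faces a notch 28 mm wide, 6 mm deep. A wagon pushed along +x meets the notch floor with its coupling (4 N to slide it), then stops dead as its buffers meet the steel: that coupling is then right
- tray: stock tray fixed to the bench: wood, 272 (x) x 190 (y) mm, walls 30 mm above the bench, three felt-lined pockets side by side 82 mm apart along its x. Origin under its middle; wagons lie along its y, either way round
- pocket0 (a point): middle of a pocket's floor, 6 mm above the bench; axes as the tray. Pocket 56 mm wide (x), 157 mm long (y), walls 24 mm above its floor; a notch 28 mm wide, 8 mm deep in each end clears a coupling that is set right (one still standing out does not go in). A seated wagon has its origin here.
- pocket1 (a point): middle of a pocket's floor, 6 mm above the bench; axes as the tray. Pocket 56 mm wide (x), 157 mm long (y), walls 24 mm above its floor; a notch 28 mm wide, 8 mm deep in each end clears a coupling that is set right (one still standing out does not go in). A seated wagon has its origin here.
- pocket2 (a point): middle of a pocket's floor, 6 mm above the bench; axes as the tray. Pocket 56 mm wide (x), 157 mm long (y), walls 24 mm above its floor; a notch 28 mm wide, 8 mm deep in each end clears a coupling that is set right (one still standing out does not go in). A seated wagon has its origin here.
- glue: glue bottle 105 mm high, a bystander to leave alone; origin at the middle of its underside
- wood_box: small open wooden box, a bystander to leave alone; origin at the middle of its underside
- model_house: brick model house, a bystander to leave alone; origin at the middle of its underside
- screwdriver: screwdriver, a bystander to leave alone; origin at the middle of its underside
- paintbrush: brush, a bystander to leave alone; origin at the middle of its underside
- track_piece: 150 mm length of track, a bystander to leave alone; origin at the middle of its underside
- tape_roll: roll of tape, 80 mm across, a bystander to leave alone; origin at the middle of its underside
- mug: white mug, a bystander to leave alone; origin at the middle of its underside
Mind the look-alikes: they are no part of the job. Leave any red look-alike of the brake_van alone.

How it is judged:
By the outcome, as a careful person would: the job done as asked, in the order asked, and still so for the second after the job is handed in, with the robot touching nothing.
Of van, open_wagon, brake_van only 2 to 3 are there at a start; the rules pass over those that are not, and their reading is None.
At some moment in a run one of van, open_wagon, brake_van may be knocked a few centimetres aside while the robot is not near it.
It also fails if it takes over 210 s, if anything falls off the work surface, if the arm or the gripper's body presses on something with over 40 N, if the wrist force passes 120 N, or if a joint passes its speed limit or range.

## Robot

A 6-joint arm with a two-finger parallel gripper is mounted at the origin on the work surface. World frame = base frame: x ahead of the robot, y to its left, z up, the work surface at z = 0. Lengths are in m, angles in degrees, forces in N, time in s.
With the tool pointing down it reaches from about 0.4 to 0.825 m from the base axis. Payload 7 kg.
Tool frame: the origin (TCP) lies on the centre line of the jaws, within the pads' length; the fingertips stand 19 mm ahead of it and the grasp point (between the pads) is the TCP; z points along the fingers, y is the line along which they close (so a half turn about z gives the same grasp; the last joint's range is limited). The gripper opens to 88 mm and grips with 3 to 60 N. Pads are 19 mm wide; open, the fingers measure 130 mm over their backs; the gripper's body (78 mm by 193 mm) begins 47 mm behind the grasp point.
Start: joints at [-59.639, 20.546, 0.682, 0, -70.136, -16.507], TCP at [0.162, -0.655, 0.223] pointing down, gripper open.
Joint ranges: [-176.03, 176.03], [-82.01, 121.73], [-58.28, 71.71], [-173.87, 95.51], [-174.79, -0.11], [-173.66, 173.66]. Speed limits (degrees/s): [136.94, 136.94, 172.46, 180, 180, 180].

## Interface

Orientations are given as [roll, pitch, yaw] about the fixed x, y, z axes, in that order (R = Rz(yaw) Ry(pitch) Rx(roll)).
In Python, from plant import ctrl gives the robot as it stands.
- The arm moves only by the tool move_arm, never from a script. Its argument "motion" is a list of rows, each a list of 3 entries, a list of its own where there are three numbers: the shift along the tool's x, y, z in mm, then the turn, a rotation vector about the tool's x, y, z in degrees, then the closure, from 0 (fully open) to 1 (shut). A call has 1 to 10 rows; each row is the pose to reach, as a shift and turn from the pose commanded when the call began, along the tool's axes at that moment; what a row does not reach only later rows make up. A row lasts 1/12 s, in which the tool goes at most 41.7 mm and 7.16 degrees, less where a joint would pass 70% of its speed; a pose out of reach is approached as far as the arm can. A call with a gripper value outside its range is refused whole. The fingers move at their own pace and stop on an object; the grip force is fixed at half the most. Time passes only in rows, so rows that repeat a pose let the fingers close. It gives the time, the measured TCP pose, the force, the opening and the grip force at its end, in the units of the state.
- ctrl.get_obs(): the state, without advancing time (a new reading comes with each control period).
- ctrl.snapshot(name): name is "scene" or "side" or "wrist"; returns a dict with "color" (420x560x3 uint8, blue, green, red), "camera_matrix" (3x3 intrinsics, pixels), "cam_to_world" (4x4, takes a point from camera to world coordinates). Camera axes: x right, y up, looking along -z (the intrinsics and any distortion apply to the point x, -y, -z); pixel columns grow to the right and rows downward; lengths in m; the calibration is good to about 2 mm. A picture is of the moment at which its call begins. There is no depth.
- ctrl.close_job(): hands the job in; it is judged then, once.
The state is a dict: "clock": time; "joint_pos": joint angles; "qvel": joint speeds; "tau": joint torques, N m; "tool_pos": TCP position; "orientation": TCP orientation; "force": force on the tool from outside, world axes, zero at the start; "moment": the same for the moment, N m; "opening": finger opening in m; "gripper_force": force on a finger pad.
Only numpy, scipy, OpenCV 4.12 (cv2) and the standard library are available. Lean on these libraries where they do the work, as an engineer would, in place of code of your own. Each camera call takes 0.05 s, during which the arm holds its last target. There are 200 camera calls.

## Working session

There is one attempt and no reset: what is moved stays moved. The work goes in short steps, Python scripts to look and compute and a tool call to move; the robot and the scene stay as the last step left them, time stands still between calls to the robot, and variables do not carry over. Pictures are saved under pics/ and viewed, at most 14 in all, crops included, and the job is handed in when it is done.

Besides the shell and the picture viewer there is one more tool, called after "Call:" as a command line: name --argument value ..., lists and objects as JSON in quotes. move_arm: Moves the arm, as the interface text tells. Its arguments: {"type":"object","properties":{"motion":{"type":"array"}},"required":["motion"]}

```bash
ls; mkdir -p pics
python3 - <<'E'
from plant import ctrl
import cv2,numpy as np
print(ctrl.get_obs())
for n in("scene","side","wrist"):
    s=ctrl.snapshot(n);cv2.imwrite(f"pics/{n}0.png",s["color"]);np.savez(f"pics/{n}0.npz",**s)
    print(n,s["camera_matrix"].round(1).tolist(),s["cam_to_world"].round(3).tolist(),s.keys())
E
```

```text
pics
{'clock': 0.0, 'joint_pos': array([-5.96403000e+01,  2.05935855e+01,  6.34929778e-01, -1.98913282e-02,
       -7.01366335e+01, -1.65074208e+01]), 'qvel': array([-0.0243663 , -0.00010828, -0.00240439, -0.01235531,  0.09997885,
       -0.01445774]), 'tau': array([ 5.82205957e-04, -5.82716095e+01,  2.93052542e+01,  6.99717119e+00,
        6.86562998e-03, -1.21841044e-04]), 'tool_pos': array([ 0.16147035, -0.65489803,  0.22180793]), 'orientation': array([ 1.79903325e+02, -9.14971916e-03, -1.66154487e+02]), 'force': array([0.15576415, 0.03986469, 0.55670845]), 'moment': array([-0.01052189, -0.0406125 , -0.02928122]), 'gripper_force': 0.0, 'opening': 0.08754715348879397}
scene [[514.2, 0.0, 288.0], [0.0, 514.2, 211.6], [0.0, 0.0, 1.0]] [[-0.096, -0.832, 0.546, 1.359], [0.995, -0.078, 0.055, 0.054], [-0.003, 0.549, 0.836, 1.292], [0.0, 0.0, 0.0, 1.0]] dict_keys(['color', 'camera_matrix', 'cam_to_world'])
side [[405.5, 0.0, 284.2], [0.0, 405.5, 212.2], [0.0, 0.0, 1.0]] [[-0.902, 0.213, -0.375, 0.085], [-0.431, -0.473, 0.768, 0.994], [-0.014, 0.855, 0.519, 0.741], [0.0, 0.0, 0.0, 1.0]] dict_keys(['color', 'camera_matrix', 'cam_to_world'])
wrist [[328.1, 0.0, 280.5], [0.0, 328.1, 206.9], [0.0, 0.0, 1.0]] [[-0.239, -0.924, -0.298, 0.078], [0.971, -0.228, -0.075, -0.676], [0.001, -0.307, 0.952, 0.383], [0.0, 0.0, 0.0, 1.0]] dict_keys(['color', 'camera_matrix', 'cam_to_world'])
```

View pics/scene0.png

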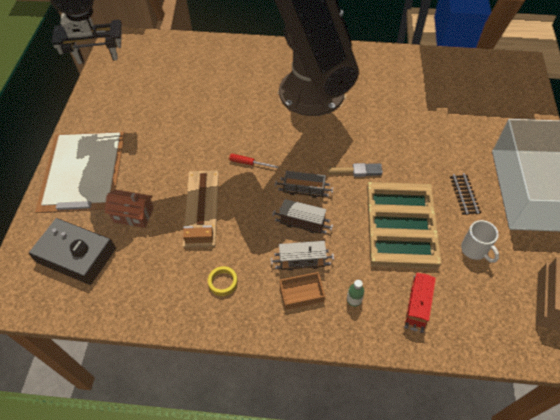

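View pics/side0.png

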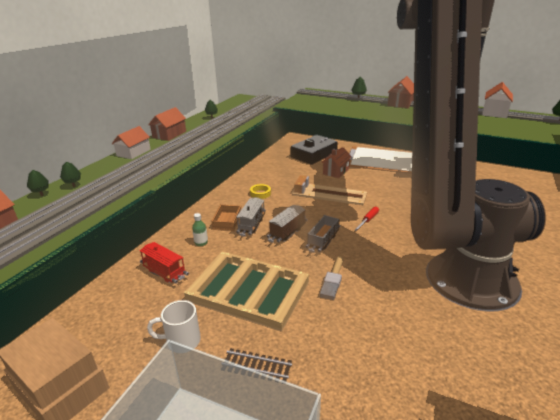

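The scene view shows three undecorated candidates: open wagon (305,184), brown van with pale roof (303,215) and grey brake van with chimney (303,254). The red look-alike is at (421,300), the jig at (201,207) with its gauge at (199,235), and the tray at (403,225).

```bash
cat > h.py <<'E'
import numpy as np,cv2
from plant import ctrl
from scipy.spatial.transform import Rotation as R
def ray(s,uv):
    K=s["camera_matrix"];T=s["cam_to_world"];uv=np.atleast_2d(uv).astype(float)
    d=np.c_[(uv[:,0]-K[0,2])/K[0,0],-(uv[:,1]-K[1,2])/K[1,1],-np.ones(len(uv))]@T[:3,:3].T
    return T[:3,3],d
def onz(s,uv,z):
    o,d=ray(s,uv);return o+d*((z-o[2])/d[:,2])[:,None]
def proj(s,p):
    T=s["cam_to_world"];K=s["camera_matrix"];q=(np.atleast_2d(p)-T[:3,3])@T[:3,:3]
    return np.c_[K[0,2]-K[0,0]*q[:,0]/q[:,2],K[1,2]+K[1,1]*q[:,1]/q[:,2]]
def tri(s1,u1,s2,u2):
    o1,d1=ray(s1,u1);o2,d2=ray(s2,u2);out=[]
    for a,b in zip(d1,d2):
        t=np.linalg.lstsq(np.c_[a,-b],o2-o1,rcond=None)[0];out.append(np.r_[(o1+a*t[0]+o2+b*t[1])/2,np.linalg.norm(o1+a*t[0]-o2-b*t[1])])
    return np.array(out)
def load(n):return dict(np.load(f"pics/{n}.npz"))
def shot(n,name):
    s=ctrl.snapshot(n);np.savez(f"pics/{name}.npz",**s);cv2.imwrite(f"pics/{name}.png",s["color"]);return s
def delta(pos,yaw,z=None):
    """shift in tool axes (mm) and rotvec (deg) to reach pos, tool down with x axis at yaw"""
    o=ctrl.get_obs();A=R.from_euler("xyz",o["orientation"],degrees=True);B=R.from_euler("xyz",[180,0,yaw],degrees=True)
    return (A.inv().apply(np.array(pos)-o["tool_pos"])*1000).round(1),(A.inv()*B).as_rotvec(degrees=True).round(2)
E
python3 - <<'E'
from h import *
s=load("scene0")
for n,uv,z in[("ow",(305,184),.05),("van",(303,215),.07),("bv",(303,254),.07),("jig top",(203,172),.009),("gauge",(199,235),.045),("tray",(403,225),.03)]:print(n,onz(s,uv,z).round(3))
im=cv2.resize(s["color"][150:320,170:450],None,fx=2.8,fy=2.8,interpolation=cv2.INTER_CUBIC);cv2.imwrite("pics/crop1.png",im)
E
```

```text
ow [[0.444 0.013 0.05 ]]
van [[0.568 0.016 0.07 ]]
bv [[0.693 0.026 0.07 ]]
jig top [[ 0.397 -0.312  0.009]]
gauge [[ 0.646 -0.271  0.045]]
tray [[0.549 0.305 0.03 ]]
```

View pics/crop1.png

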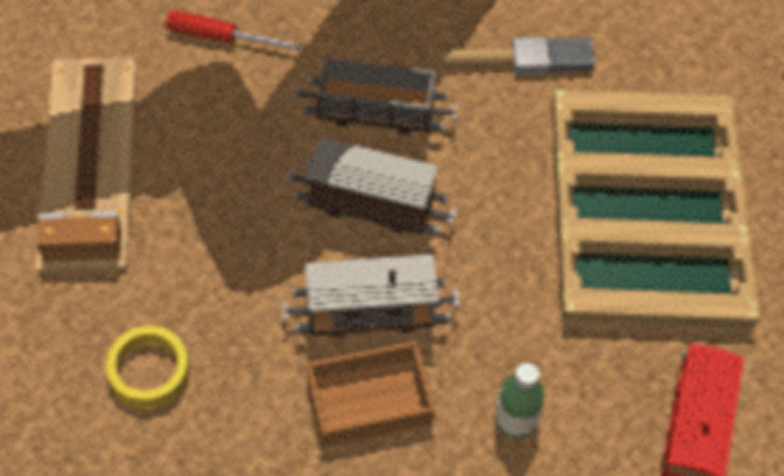

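The crop confirms all three wagons: open wagon (crop 375,95), van with arched pale roof (370,185) and grey brake van with chimney (375,290). The red one is the look-alike and stays. I'll move to the jig for a close look.

Run:
```python
from h import *
print(delta([.53,-.285,.22],-180))
```

```text
(array([-446.3,  271. ,    2.3]), array([ 0.07, -0.02, 13.85]))
```

Call:
move_arm --motion '[[[-45,27,0],[0,0,1.4],0],[[-84,51,0],[0,0,2.6],0],[[-122,74,0],[0,0,3.8],0],[[-160,97,0],[0,0,5],0],[[-198,120,0],[0,0,6.2],0],[[-236,143,0],[0,0,7.4],0],[[-270,164,0],[0,0,8.5],0],[[-305,185,0],[0,0,9.7],0],[[-335,203,0],[0,0,10.7],0],[[-360,218,0],[0,0,11.5],0]]'

```text
clock: 0.98
tool_pos: [0.457, -0.3586, 0.2228]
orientation: [180.0, 0.0, -177.7]
force: [0.2, -0.2, -0.2]
opening: 0.0877
gripper_force: 0.0
```

Call:
move_arm --motion '[[[-31,20,0],[0,0,0.8],0],[[-60,37,1],[0,0,1.6],0],[[-80,50,2],[0,0,2.2],0],[[-86,53,2],[0,0,2.35],0],[[-86,53,2],[0,0,2.35],0],[[-86,53,2],[0,0,2.35],0],[[-86,53,2],[0,0,2.35],0]]'

```text
clock: 1.57
tool_pos: [0.5388, -0.3045, 0.2207]
orientation: [180.0, -0.0, 180.0]
force: [-1.1, 0.0, 0.6]
opening: 0.0876
gripper_force: 0.0
```

Run:
```python
from h import *
o=ctrl.get_obs();print(o["clock"],o["tool_pos"],o["orientation"],o["force"])
s=shot("wrist","jigA")
cv2.imwrite("pics/jigAx.png",cv2.resize(s["color"],None,fx=1.4,fy=1.4,interpolation=cv2.INTER_CUBIC))
```

```text
1.5667 [ 0.53877148 -0.30454058  0.22069278] [ 1.79994471e+02 -2.54658904e-02  1.79970848e+02] [-1.10081207  0.01035852  0.61493206]
```

View pics/jigAx.png

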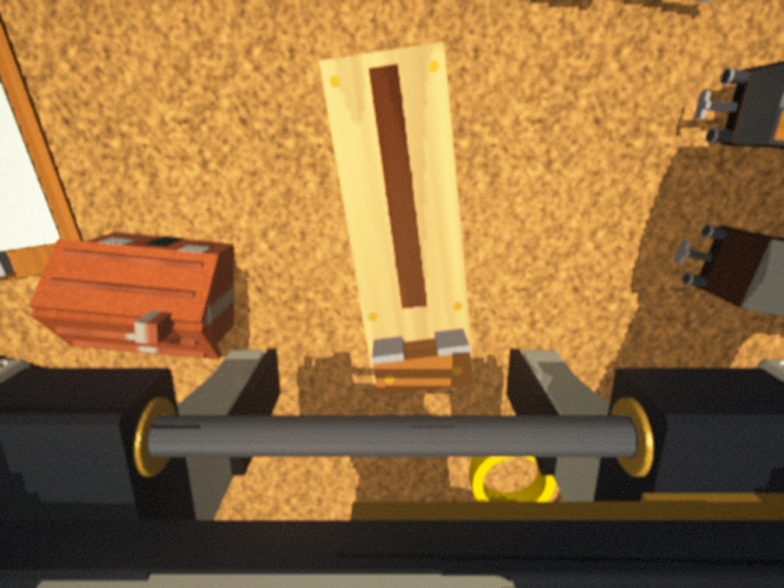

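The wrist view shows the jig: strip from (384,67) to (413,306), steel faces at about (388,348) and (452,342), house on the left to (235,290), all in 1.4x pixels. Next I measure it by mask.

```bash
cat >> h.py <<'E'
def big(mask):
    n,l,st,c=cv2.connectedComponentsWithStats(mask.astype(np.uint8),connectivity=4)
    return l==1+np.argmax(st[1:,4])
def rect(s,mask,z):
    v,u=np.nonzero(mask);p=onz(s,np.c_[u,v],z)[:,:2]
    (c,w,a)=cv2.minAreaRect((p*1000).astype(np.float32))
    if w[0]<w[1]: w=w[::-1];a+=90
    m=p.mean(0);ev,E=np.linalg.eigh(np.cov(p.T));d=E[:,1];pa=np.degrees(np.arctan2(d[1],d[0]))
    return np.r_[np.array(c)/1000,w[0]/1000,w[1]/1000,(a+90)%180-90,m,(pa+90)%180-90]
E
python3 - <<'E'
from h import *
s=load("jigA");im=s["color"];h=cv2.cvtColor(im,cv2.COLOR_BGR2HSV)
for uv in[(285,130),(290,200),(260,100),(277,249),(323,244),(300,268),(300,253)]:print(uv,im[uv[1],uv[0]],h[uv[1],uv[0]])
roi=np.zeros(im.shape[:2],bool);roi[25:240,225:340]=1
strip=big(roi&(h[...,2]<125)&(h[...,1]>120));print("strip",strip.sum(),rect(s,strip,.012).round(4))
roi[:]=0;roi[225:275,255:345]=1
st=roi&(h[...,1]<70)
n,l,ss,c=cv2.connectedComponentsWithStats(st.astype(np.uint8));print(ss,c)
for i in range(1,n):
    if ss[i,4]>60:
        cs=cv2.boxPoints(cv2.minAreaRect(np.argwhere(l==i)[:,::-1].astype(np.float32)));print(cs.round(1).tolist());print(onz(s,cs,.045).round(4).tolist());print(onz(s,cs,.01).round(4).tolist())
print("house",onz(s,(167,200),.06),onz(s,(163,250),.03))
E
```

```text
(285, 130) [ 37  72 134] [ 11 185 134]
(290, 200) [ 34  71 128] [ 12 187 128]
(260, 100) [131 219 248] [ 23 120 248]
(277, 249) [109 123 133] [ 18  46 133]
(323, 244) [104 118 130] [ 16  51 130]
(300, 268) [ 37  77 127] [ 13 181 127]
(300, 253) [ 39  84 136] [ 14 182 136]
strip 387 [ 4.27600e-01 -3.01000e-01  5.66000e-02  1.36000e-02  1.91136e+01
  4.21400e-01 -3.03700e-01  1.27602e+01]
[[     0      0    560    420 234546]
 [   311    236     25     17    331]
 [   266    242     23     17    323]] [[279.44344393 209.3947797 ]
 [322.34441088 244.46223565]
 [276.6625387  250.07739938]]
[[310.79998779296875, 237.10000610351562], [333.79998779296875, 235.1999969482422], [335.20001220703125, 250.89999389648438], [312.20001220703125, 252.8000030517578]]
[[0.5968, -0.2712, 0.045], [0.5945, -0.2458, 0.045], [0.6137, -0.2433, 0.045], [0.6161, -0.2692, 0.045]]
[[0.6118, -0.2678, 0.01], [0.6092, -0.2396, 0.01], [0.6304, -0.237, 0.01], [0.633, -0.2655, 0.01]]
[[264.3999938964844, 243.39999389648438], [286.5, 240.89999389648438], [288.29998779296875, 256.29998779296875], [266.1000061035156, 258.79998779296875]]
[[0.6044, -0.3231, 0.045], [0.6015, -0.2982, 0.045], [0.6204, -0.2962, 0.045], [0.6235, -0.3214, 0.045]]
[[0.6202, -0.3249, 0.01], [0.6169, -0.2976, 0.01], [0.6378, -0.2953, 0.01], [0.6412, -0.3231, 0.01]]
house [[ 0.54920948 -0.42127222  0.06      ]] [[ 0.61964754 -0.44338051  0.03      ]]
```

Call:
move_arm --motion '[[[-10,5,15],[0,0,0],0],[[-20,12,30],[0,0,0],0],[[-30,20,45],[0,0,0],0],[[-35,22,60],[0,0,0],0],[[-40,24,70],[0,0,0],0],[[-40,24,70],[0,0,0],0],[[-40,24,70],[0,0,0],0],[[-40,24,70],[0,0,0],0]]'

```text
clock: 2.28
tool_pos: [0.5796, -0.2807, 0.1518]
orientation: [-180.0, 0.1, 180.0]
force: [-0.2, 0.2, 0.4]
opening: 0.0878
gripper_force: 0.0
```

Run:
```python
from h import *
s=shot("wrist","jigB");print(ctrl.get_obs()["tool_pos"])
cv2.imwrite("pics/jigBx.png",cv2.resize(s["color"],None,fx=1.4,fy=1.4,interpolation=cv2.INTER_CUBIC))
```

```text
[ 0.5797875  -0.28062995  0.15199015]
```

View pics/jigBx.png

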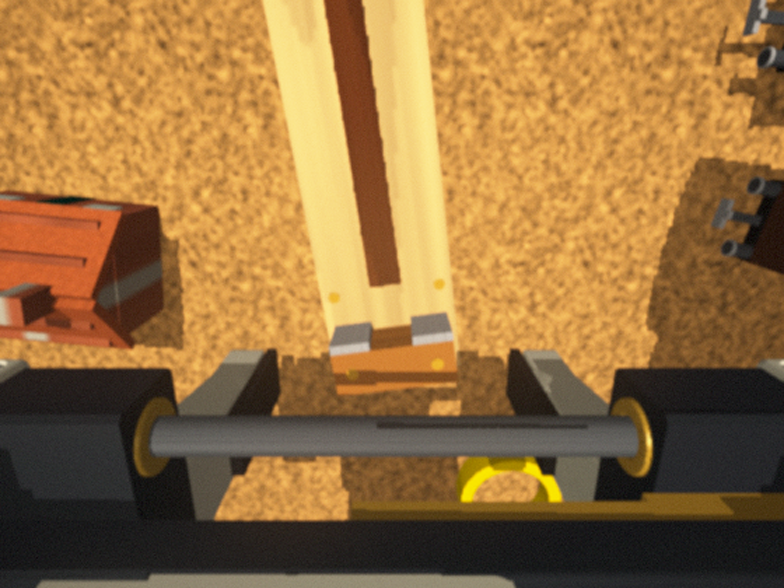

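View B shows the jig closer: strip end at (383,285), steel faces at (352,335) and (432,328). The strip threshold was too tight, so I fix it and compare the two views.

```bash
cat > jig.py <<'E'
from h import *
C={}
for n,roi1,roi2 in[("jigA",(25,235,225,340),(225,275,255,345)),("jigB",(0,215,180,300),(215,262,230,330))]:
    s=load(n);im=s["color"];h=cv2.cvtColor(im,cv2.COLOR_BGR2HSV).astype(int)
    M=np.zeros(im.shape[:2],bool);M[roi1[0]:roi1[1],roi1[2]:roi1[3]]=1
    m=big(M&(h[...,2]<160)&(h[...,0]<16)&(h[...,1]>165))
    for z in(.009,.012,.015):print(n,"strip",m.sum(),rect(s,m,z).round(4))
    M[:]=0;M[roi2[0]:roi2[1],roi2[2]:roi2[3]]=1
    m2=M&(h[...,1]<75);k,l,ss,c=cv2.connectedComponentsWithStats(m2.astype(np.uint8))
    steel=sorted([i for i in range(1,k) if ss[i,4]>60],key=lambda i:c[i,0])
    pts=[]
    for i in steel:
        b=cv2.boxPoints(cv2.minAreaRect(np.argwhere(l==i)[:,::-1].astype(np.float32)))
        b=b[np.argsort(b[:,1])];pts+=list(b[:2][np.argsort(b[:2,0])])+list(b[2:][np.argsort(b[2:,0])])
    C[n]=(s,np.array(pts))
    q=cv2.boxPoints(cv2.minAreaRect(np.argwhere(m)[:,::-1].astype(np.float32)));print(q.round(1).tolist())
a,b=C["jigA"],C["jigB"];print(b[1].round(1).tolist());print(tri(a[0],a[1],b[0],b[1]).round(4))
for n in C:print(n,onz(C[n][0],C[n][1],.045).round(4).tolist())
E
python3 jig.py
```

```text
jigA strip 3121 [ 0.4936 -0.2994  0.1888  0.021   7.626   0.4859 -0.3005  7.7777]
jigA strip 3121 [ 0.4932 -0.2994  0.1873  0.0208  7.626   0.4856 -0.3005  7.7777]
jigA strip 3121 [ 0.4929 -0.2995  0.1858  0.0206  7.626   0.4854 -0.3006  7.7777]
[[263.79998779296875, 48.599998474121094], [283.20001220703125, 46.0], [305.8999938964844, 216.60000610351562], [286.5, 219.1999969482422]]
jigB strip 4861 [ 0.5012 -0.2985  0.1747  0.0217  7.8595  0.4934 -0.2997  7.8937]
jigB strip 4861 [ 0.5011 -0.2983  0.173   0.0215  7.8595  0.4934 -0.2995  7.8937]
jigB strip 4861 [ 0.5011 -0.2981  0.1713  0.0212  7.8595  0.4934 -0.2993  7.8937]
[[231.10000610351562, 0.10000000149011612], [256.8999938964844, -4.0], [289.6000061035156, 200.3000030517578], [263.79998779296875, 204.5]]
[[233.1999969482422, 234.39999389648438], [263.79998779296875, 230.5], [235.5, 253.3000030517578], [266.20001220703125, 249.5], [292.1000061035156, 227.0], [320.8999938964844, 223.1999969482422], [294.70001220703125, 246.0], [323.3999938964844, 242.10000610351562]]
[[ 6.078e-01 -3.237e-01  3.900e-02  1.000e-03]
 [ 6.161e-01 -2.978e-01  1.090e-02  2.000e-04]
 [ 6.228e-01 -3.212e-01  4.780e-02  2.000e-04]
 [ 6.330e-01 -2.954e-01  1.930e-02  7.000e-04]
 [ 6.054e-01 -2.701e-01  2.710e-02  1.100e-03]
 [ 5.995e-01 -2.442e-01  3.320e-02  7.000e-04]
 [ 6.220e-01 -2.680e-01  3.400e-02  1.000e-04]
 [ 6.133e-01 -2.432e-01  4.540e-02  4.000e-04]]
jigA [[0.6045, -0.3233, 0.045], [0.6012, -0.2985, 0.045], [0.6241, -0.3213, 0.045], [0.6206, -0.2961, 0.045], [0.5972, -0.2716, 0.045], [0.5943, -0.246, 0.045], [0.6167, -0.2692, 0.045], [0.6136, -0.2432, 0.045]]
jigB [[0.6058, -0.323, 0.045], [0.6022, -0.2959, 0.045], [0.6242, -0.3217, 0.045], [0.6205, -0.294, 0.045], [0.5989, -0.271, 0.045], [0.5953, -0.2459, 0.045], [0.617, -0.2685, 0.045], [0.6133, -0.243, 0.045]]
```

Jig: seat ≈ (0.537,−0.293), axis yaw ≈ 7.8°, consistent across views. Now over to the wagons.

Call:
move_arm --motion '[[[0,20,-30],[0,0,-6],0],[[0,60,-60],[0,0,-13],0],[[2,100,-70],[0,0,-20],0],[[4,138,-70],[0,0,-27],0],[[5,175,-70],[0,0,-34],0],[[6,210,-70],[0,0,-41],0],[[7,245,-70],[0,0,-48],0],[[8,275,-70],[0,0,-55],0],[[9,305,-70],[0,0,-62],0],[[10,325,-70],[0,0,-69],0]]'

```text
clock: 3.17
tool_pos: [0.5697, 0.0472, 0.2222]
orientation: [-179.9, 0.1, -110.6]
force: [0.4, -0.6, -0.4]
opening: 0.0876
gripper_force: 0.0
```

Call:
move_arm --motion '[[[-5,14,0],[0,0,-7],0],[[-5,14,0],[0,0,-14],0],[[-5,14,0],[0,0,-21],0],[[-5,14,0],[0,0,-21],0],[[-5,14,0],[0,0,-21],0]]'

```text
clock: 3.58
tool_pos: [0.5585, 0.0546, 0.2217]
orientation: [-179.9, 0.0, -90.2]
force: [-0.1, 0.3, 0.4]
opening: 0.0878
gripper_force: 0.0
```

Run:
```python
from h import *
o=ctrl.get_obs();print(o["clock"],o["tool_pos"],o["orientation"])
s=shot("wrist","wagA")
cv2.imwrite("pics/wagAx.png",cv2.resize(s["color"],None,fx=1.4,fy=1.4,interpolation=cv2.INTER_CUBIC))
```

```text
3.5833 [0.55853815 0.05459878 0.22173452] [-1.79916832e+02  3.34036797e-02 -9.02254871e+01]
```

View pics/wagAx.png

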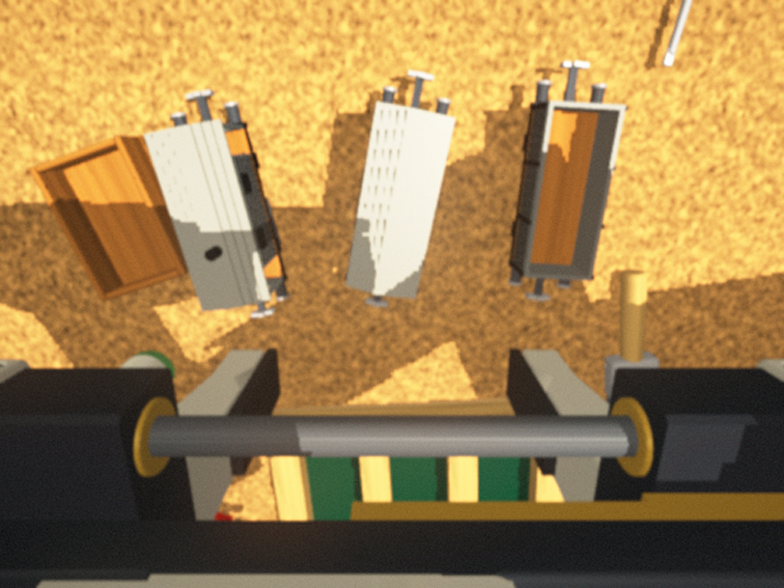

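The wrist view shows the open wagon at (568,190), the van at (405,195) and the brake van at (215,215) with the wood box beside it (110,220), in 1.4x pixels. One sideways step gives a second view for heights.

Call:
move_arm --motion '[[[0,20,0],[0,0,0],0],[[0,45,0],[0,0,0],0],[[0,70,0],[0,0,0],0],[[0,80,0],[0,0,0],0],[[0,80,0],[0,0,0],0],[[0,80,0],[0,0,0],0]]'

```text
clock: 4.13
tool_pos: [0.4788, 0.0547, 0.2216]
orientation: [-179.9, 0.0, -90.1]
force: [0.9, 1.1, 0.6]
opening: 0.0878
gripper_force: 0.0
```

```bash
cat >> h.py <<'E'
def roofs(s,z=.07,area=1500):
    """low-saturation blobs -> rect at z"""
    h=cv2.cvtColor(s["color"],cv2.COLOR_BGR2HSV).astype(int);m=((h[...,1]<85)&(h[...,2]>75)).astype(np.uint8);m[248:]=0
    m=cv2.morphologyEx(m,cv2.MORPH_OPEN,np.ones((7,7),np.uint8))
    k,l,ss,c=cv2.connectedComponentsWithStats(m);out=[]
    for i in range(1,k):
        if ss[i,4]>area:
            q=cv2.boxPoints(cv2.minAreaRect(np.argwhere(l==i)[:,::-1].astype(np.float32)))
            q=q[np.argsort(q[:,1])];q=np.r_[q[:2][np.argsort(q[:2,0])],q[2:][np.argsort(q[2:,0])]]
            out.append((c[i],q,rect(s,l==i,z)))
    return sorted(out,key=lambda r:r[0][0])
E
python3 - <<'E'
from h import *
s=shot("wrist","wagB")
print(ctrl.get_obs()["tool_pos"])
for t in("wagA","wagB"):
    for c,q,r in roofs(load(t)):print(t,c.round(),q.round(1).tolist(),r.round(4))
a,b=load("wagA"),s
cv2.imwrite("pics/wagBx.png",cv2.resize(s["color"][:255],None,fx=1.4,fy=1.4,interpolation=cv2.INTER_CUBIC))
E
```

```text
[0.4792029  0.05479829 0.22136588]
wagA [150. 152.] [[98.9000015258789, 90.0], [158.5, 69.4000015258789], [147.0, 229.1999969482422], [206.60000610351562, 208.60000610351562]] [ 6.76800e-01  1.73000e-02  1.33000e-01  6.23000e-02 -7.91317e+01
  6.80100e-01  1.73000e-02 -7.83323e+01]
wagA [284. 141.] [[270.1000061035156, 63.79999923706055], [327.0, 76.19999694824219], [239.39999389648438, 205.0], [296.29998779296875, 217.39999389648438]] [5.53400e-01 1.05000e-02 1.34700e-01 5.26000e-02 7.86303e+01 5.52900e-01
 7.30000e-03 7.91086e+01]
wagA [422. 138.] [[424.79998779296875, 59.0], [469.5, 76.4000015258789], [371.3999938964844, 195.60000610351562], [416.1000061035156, 213.10000610351562]] [4.36200e-01 9.00000e-04 1.27700e-01 4.90000e-02 8.61327e+01 4.23800e-01
 6.00000e-03 8.09479e+01]
wagB [ 66. 151.] [[13.300000190734863, 94.0], [69.0, 72.5], [66.19999694824219, 231.39999389648438], [121.9000015258789, 210.0]] [ 6.77800e-01  1.94000e-02  1.32500e-01  5.99000e-02 -7.94077e+01
  6.80300e-01  1.66000e-02 -7.99408e+01]
wagB [200. 141.] [[181.0, 58.5], [242.39999389648438, 69.19999694824219], [154.6999969482422, 210.6999969482422], [216.0, 221.3000030517578]] [5.53400e-01 1.08000e-02 1.45200e-01 5.50000e-02 7.73395e+01 5.52600e-01
 7.60000e-03 7.88424e+01]
wagB [340. 144.] [[314.0, 56.0], [362.3999938964844, 62.5], [294.8999938964844, 196.89999389648438], [343.3999938964844, 203.39999389648438]] [4.33400e-01 1.00000e-04 1.27700e-01 4.85000e-02 8.59205e+01 4.20800e-01
 1.12000e-02 7.83750e+01]
```

View pics/wagBx.png

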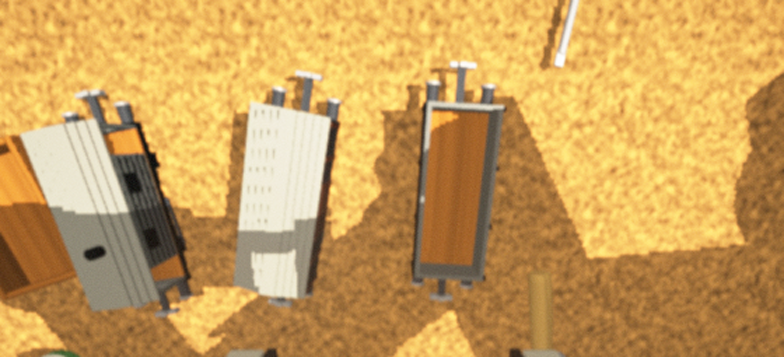

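Both views agree: brake van roof corners A (147,133)-(268,298), van A (380,102)-(414,298), open rim A (550,103)-(592,279). I triangulate the roof and rim corners.

Run:
```python
from h import *
a,b=load("wagA"),load("wagB")
P={"van":([(380,102),(455,117),(347,285),(414,298)],[(251,102),(332,117),(234,285),(308,298)]),
"open":([(550,103),(624,104),(592,279)],[(430,103),(506,106),(485,281)]),
"bv":([(147,133),(222,121),(201,309),(268,298)],[(23,133),(97,119),(93,309),(160,298)]),
"box corner":([(120,137),(36,172),(105,299)],[(5,137)]*0)}
for n,(p,q) in P.items():
    p=np.array(p)/1.4
    if q:
        t=tri(a,p,b,np.array(q)/1.4);print(n,t.round(4).tolist(),t.mean(0).round(4))
    z={"van":.07,"open":.061,"bv":.071,"box corner":.04}[n];w=onz(a,p,z);print("  planez",w.round(4).tolist(),w.mean(0).round(4))
    if len(p)==4:
        d=(w[0]+w[1]-w[2]-w[3])/2;print("  yaw",np.degrees(np.arctan2(d[1],d[0])),np.linalg.norm(d))
# couplings heads at z~.024
for n,u,v in[("van",(421,76),(377,300)),("open",(574,65),(538,296)),("bv",(200,96),(262,313))]:
    w=onz(a,np.array([u,v])/1.4,.026);d=w[0]-w[1];print(n,w.mean(0).round(4),np.degrees(np.arctan2(d[1],d[0])).round(1),np.linalg.norm(d).round(4))
print("box",onz(a,np.array([(180,272),(185,272),(120,137)])/1.4,.03).round(4).tolist())
```

```text
van [[0.5639, -0.0526, 0.078, 0.0], [0.5158, -0.0444, 0.0661, 0.0001], [0.5888, 0.0669, 0.0735, 0.0001], [0.5405, 0.0828, 0.056, 0.0001]] [5.522e-01 1.320e-02 6.840e-02 1.000e-04]
  planez [[0.5641, -0.0532, 0.07], [0.5163, -0.0442, 0.07], [0.5891, 0.068, 0.07], [0.5412, 0.078, 0.07]] [0.5527 0.0121 0.07  ]
  yaw -101.60023246605621 0.12419952677775355
open [[0.4519, -0.0534, 0.0555, 0.0002], [0.4001, -0.0524, 0.0497, 0.0009], [0.408, 0.0692, 0.055, 0.0011]] [ 0.42   -0.0122  0.0534  0.0008]
  planez [[0.4536, -0.0529, 0.061], [0.4054, -0.0521, 0.061], [0.4108, 0.0668, 0.061]] [ 0.4233 -0.0127  0.061 ]
bv [[0.7137, -0.035, 0.0718, 0.0004], [0.665, -0.0428, 0.071, 0.0009], [0.6984, 0.0881, 0.0643, 0.0003], [0.6487, 0.0804, 0.0619, 0.0002]] [6.815e-01 2.270e-02 6.720e-02 4.000e-04]
  planez [[0.7141, -0.0352, 0.071], [0.665, -0.0423, 0.071], [0.6954, 0.0855, 0.071], [0.6461, 0.0772, 0.071]] [0.6802 0.0213 0.071 ]
  yaw -81.09119613547269 0.12159054940749707
  planez [[0.7495, -0.0332, 0.04], [0.8149, -0.0093, 0.04], [0.784, 0.0882, 0.04]] [0.7828 0.0153 0.04  ]
van [0.5527 0.0106 0.026 ] -101.3 0.1716
open [0.4328 0.0058 0.026 ] -93.1 0.1722
bv [0.6799 0.0224 0.026 ] -80.0 0.1694
box [[0.7263, 0.0691, 0.03], [0.7223, 0.0691, 0.03], [0.7551, -0.0333, 0.03]]
```

Call:
move_arm --motion '[[[15,-25,0],[0,0,5],0],[[32,-55,20],[0,0,10],0],[[44,-74,50],[0,0,11.3],0],[[44,-74,80],[0,0,11.3],0],[[44,-74,108],[0,0,11.3],0],[[44,-74,130],[0,0,11.3],0],[[44,-74,150],[0,0,11.3],0],[[44,-74,165],[0,0,11.3],0],[[44,-74,174],[0,0,11.3],0],[[44,-74,174],[0,0,11.3],0]]'

```text
clock: 5.02
tool_pos: [0.5518, 0.0101, 0.0443]
orientation: [179.8, -0.1, -101.4]
force: [-0.3, 0.0, -0.3]
opening: 0.0878
gripper_force: 0.0
```

Call:
move_arm --motion '[[[0,0,0],[0,0,0],0.5],[[0,0,0],[0,0,0],1],[[0,0,0],[0,0,0],1],[[0,0,0],[0,0,0],1],[[0,0,0],[0,0,0],1],[[0,0,0],[0,0,0],1],[[0,0,0],[0,0,0],1]]'

```text
clock: 5.6
tool_pos: [0.5533, 0.0109, 0.0475]
orientation: [-179.9, 0.0, -101.3]
force: [1.1, 0.9, 3.7]
opening: 0.0501
gripper_force: 29.9
```

Run:
```python
from h import *
o=ctrl.get_obs();print({k:np.round(o[k],4) for k in("clock","tool_pos","orientation","force","opening","gripper_force")})
```

```text
{'clock': np.float64(5.6), 'tool_pos': array([0.5533, 0.0109, 0.0475]), 'orientation': array([-1.798967e+02,  4.610000e-02, -1.012773e+02]), 'force': array([1.0672, 0.8919, 3.6732]), 'opening': np.float64(0.0501), 'gripper_force': np.float64(29.8988)}
```

Call:
move_arm --motion '[[[0,0,-20],[0,0,0],1],[[0,0,-50],[0,0,0],1],[[5,0,-80],[0,0,4],1],[[25,0,-100],[0,0,9],1],[[55,0,-105],[0,0,15],1],[[85,-1,-105],[0,0,21],1],[[118,-2,-105],[0,0,28],1],[[150,-3,-105],[0,0,35],1],[[183,-4,-105],[0,0,42],1],[[215,-5,-105],[0,0,49],1]]'

```text
clock: 6.43
tool_pos: [0.514, -0.2023, 0.1514]
orientation: [179.9, -0.0, -150.6]
force: [0.7, -0.3, -2.4]
opening: 0.05
gripper_force: 29.8
```

Run:
```python
from h import *
o=ctrl.get_obs();print(o["force"].round(2),o["opening"],o["orientation"])
print(delta([.4975,-.2986,.147],-172.2))
```

```text
[ 0.69 -0.3  -2.39] 0.05002983339760326 [ 1.79949311e+02 -3.36322349e-02 -1.50637965e+02]
(array([ 61.6, -75.8,   4.4]), array([ 0.04, -0.04, 21.56]))
```

Call:
move_arm --motion '[[[22,-27,1],[0,0,7],1],[[44,-54,3],[0,0,14],1],[[57,-70,4],[0,0,20],1],[[61.6,-75.8,15],[0,0,21.6],1],[[61.6,-75.8,40],[0,0,21.6],1],[[61.6,-75.8,60],[0,0,21.6],1],[[61.6,-75.8,75],[0,0,21.6],1],[[61.6,-75.8,82],[0,0,21.6],1],[[61.6,-75.8,84],[0,0,21.6],1],[[61.6,-75.8,84],[0,0,21.6],1]]'

```text
clock: 7.27
tool_pos: [0.4991, -0.2971, 0.0673]
orientation: [180.0, -0.1, -171.8]
force: [-0.0, -0.6, -3.2]
opening: 0.0501
gripper_force: 29.9
```

Run:
```python
from h import *
o=ctrl.get_obs();print(o["force"].round(2),o["tool_pos"].round(4),o["orientation"])
print(delta([.4975,-.2986,.057],-172.2))
s=shot("wrist","hold1");cv2.imwrite("pics/hold1x.png",cv2.resize(s["color"],None,fx=1.4,fy=1.4,interpolation=cv2.INTER_CUBIC))
```

```text
[-0.02 -0.59 -3.23] [ 0.4991 -0.2971  0.0673] [ 1.79976764e+02 -6.27581242e-02 -1.71843635e+02]
(array([ 1.8, -1.3, 10.3]), array([ 0.02, -0.06,  0.36]))
```

View pics/hold1x.png

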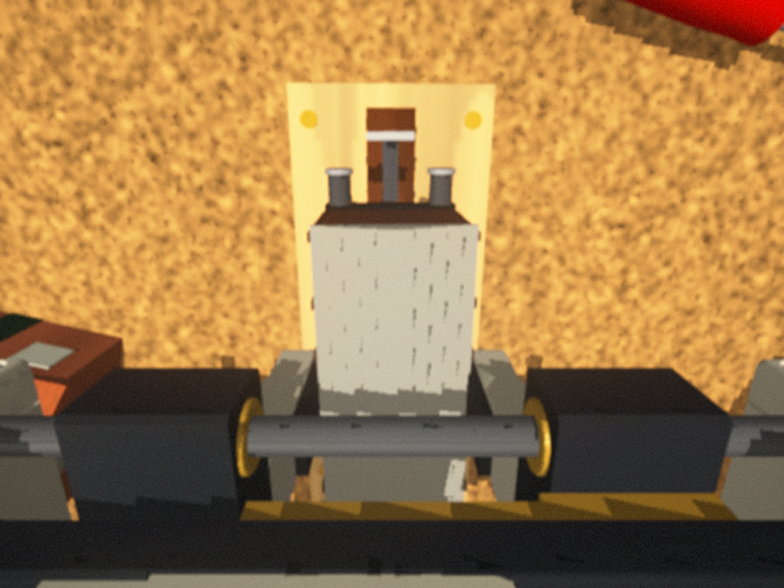

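The picture shows the van held over the jig, with its coupling (391,135) centred on the strip (391,115) and the sides parallel to the bed. I lower it to contact.

Call:
move_arm --motion '[[[1,-0.8,4],[0,0,0.2],1],[[1,-0.8,7],[0,0,0.3],1],[[1,-0.8,9],[0,0,0.3],1],[[1,-0.8,10],[0,0,0.3],1],[[1,-0.8,10],[0,0,0.3],1],[[1,-0.8,10],[0,0,0.3],1]]'

```text
clock: 7.82
tool_pos: [0.4984, -0.2984, 0.0578]
orientation: [-180.0, 0.0, -172.2]
force: [-0.4, 0.0, -2.5]
opening: 0.0503
gripper_force: 29.9
```

Call:
move_arm --motion '[[[0,0,0.5],[0,0,0],1],[[0,0,0.8],[0,0,0],1],[[0,0,0.8],[0,0,0],1],[[0,0,0.8],[0,0,0],1]]'

```text
clock: 8.15
tool_pos: [0.4984, -0.2984, 0.057]
orientation: [-180.0, 0.0, -172.2]
force: [-0.3, 1.4, -3.5]
opening: 0.0501
gripper_force: 29.9
```

Call:
move_arm --motion '[[[0,0,0.4],[0,0,0],1],[[0,0,0.8],[0,0,0],1],[[0,0,0.8],[0,0,0],1],[[0,0,0.8],[0,0,0],1]]'

```text
clock: 8.48
tool_pos: [0.4986, -0.2985, 0.0566]
orientation: [-180.0, 0.0, -172.2]
force: [-1.2, 1.0, 2.8]
opening: 0.0497
gripper_force: 29.9
```

Call:
move_arm --motion '[[[-3,0,0],[0,0,0],1],[[-7,0,0],[0,0,0],1],[[-11,0,0],[0,0,0],1],[[-15,0,0],[0,0,0],1],[[-19,0,0],[0,0,0],1],[[-23,0,0],[0,0,0],1],[[-26,0,0],[0,0,0],1],[[-28,0,0],[0,0,0],1],[[-28,0,0],[0,0,0],1],[[-28,0,0],[0,0,0],1]]'

```text
clock: 9.32
tool_pos: [0.5274, -0.2945, 0.0565]
orientation: [-180.0, 0.1, -172.2]
force: [0.1, 1.8, 5.4]
opening: 0.0503
gripper_force: 29.9
```

Call:
move_arm --motion '[[[-1.5,0,0],[0,0,0],1],[[-3,0,0],[0,0,0],1],[[-4.5,0,0],[0,0,0],1],[[-6,0,0],[0,0,0],1],[[-6,0,0],[0,0,0],1],[[-6,0,0],[0,0,0],1]]'

```text
clock: 9.82
tool_pos: [0.5326, -0.2938, 0.0565]
orientation: [-180.0, 0.0, -172.2]
force: [-1.2, 0.7, 4.7]
opening: 0.0503
gripper_force: 29.9
```

Call:
move_arm --motion '[[[-1,0,0],[0,0,0],1],[[-2,0,0],[0,0,0],1],[[-3,0,0],[0,0,0],1],[[-3,0,0],[0,0,0],1]]'

```text
clock: 10.15
tool_pos: [0.5343, -0.2935, 0.0564]
orientation: [180.0, -0.1, -172.2]
force: [-3.9, -0.7, 8.9]
opening: 0.0501
gripper_force: 29.9
```

Call:
move_arm --motion '[[[-1,0,0],[0,0,0],1],[[-2,0,0],[0,0,0],1],[[-2,0,0],[0,0,0],1]]'

```text
clock: 10.4
tool_pos: [0.5363, -0.2933, 0.0564]
orientation: [180.0, -0.1, -172.2]
force: [-4.5, 0.7, 8.4]
opening: 0.0497
gripper_force: 29.9
```

Call:
move_arm --motion '[[[-0.7,0,0],[0,0,0],1],[[-1.4,0,0],[0,0,0],1],[[-1.4,0,0],[0,0,0],1]]'

```text
clock: 10.65
tool_pos: [0.5376, -0.2931, 0.0564]
orientation: [180.0, -0.1, -172.2]
force: [-5.1, -0.5, 8.9]
opening: 0.0503
gripper_force: 29.9
```

Call:
move_arm --motion '[[[-0.7,0,0],[0,0,0],1],[[-1.4,0,0],[0,0,0],1],[[-1.4,0,0],[0,0,0],1]]'

```text
clock: 10.9
tool_pos: [0.5387, -0.2929, 0.0564]
orientation: [180.0, -0.1, -172.2]
force: [-5.7, 0.4, 9.2]
opening: 0.0496
gripper_force: 29.9
```

Call:
move_arm --motion '[[[-0.7,0,0],[0,0,0],1],[[-1,0,0],[0,0,0],1],[[-1,0,0],[0,0,0],1]]'

```text
clock: 11.15
tool_pos: [0.5387, -0.2929, 0.0564]
orientation: [180.0, -0.2, -172.2]
force: [-7.5, -1.2, 10.6]
opening: 0.0498
gripper_force: 29.9
```

Call:
move_arm --motion '[[[-0.7,0,0],[0,0,0],1],[[-1,0,0],[0,0,0],1],[[-1,0,0],[0,0,0],1]]'

```text
clock: 11.4
tool_pos: [0.5388, -0.2929, 0.0563]
orientation: [180.0, -0.3, -172.2]
force: [-9.8, -2.0, 13.8]
opening: 0.0502
gripper_force: 29.9
```

Call:
move_arm --motion '[[[-1.5,0,0],[0,0,0],1],[[-3,0,0],[0,0,0],1],[[-4,0,0],[0,0,0],1],[[-4,0,0],[0,0,0],1],[[-4,0,0],[0,0,0],1]]'

```text
clock: 11.82
tool_pos: [0.5389, -0.2928, 0.0562]
orientation: [179.9, -0.7, -172.2]
force: [-21.7, -3.3, 21.3]
opening: 0.0498
gripper_force: 30.0
```

Run:
```python
from h import *
o=ctrl.get_obs();print(o["tool_pos"].round(5),o["orientation"].round(3),o["force"].round(1))
```

```text
[ 0.53887 -0.29282  0.05624] [ 179.886   -0.685 -172.242] [-21.7  -3.3  21.3]
```

Hard stop at 21 N with the TCP at (0.5387,−0.2929). Now back off, lift and turn end for end.

Call:
move_arm --motion '[[[5,0,0],[0,0,0],1],[[12,0,0],[0,0,0],1],[[25,0,-5],[0,0,0],1],[[40,0,-20],[0,0,0],1],[[50,0,-45],[0,0,0],1],[[52,0,-65],[0,0,0],1],[[52,0,-75],[0,0,-5],1],[[52,0,-75],[0,0,-11],1],[[52,0,-75],[0,0,-18],1],[[52,0,-75],[0,0,-25],1]]'

```text
clock: 12.65
tool_pos: [0.4933, -0.2988, 0.1309]
orientation: [180.0, -0.0, -146.9]
force: [-0.6, -0.3, -2.9]
opening: 0.0499
gripper_force: 29.9
```

Call:
move_arm --motion '[[[0,0,0],[0,0,-7],1],[[0,0,0],[0,0,-14],1],[[0,0,0],[0,0,-21],1],[[0,0,0],[0,0,-28],1],[[0,0,0],[0,0,-35],1],[[0,0,0],[0,0,-42],1],[[0,0,0],[0,0,-49],1],[[0,0,0],[0,0,-56],1],[[0,0,0],[0,0,-63],1],[[0,0,0],[0,0,-70],1]]'

```text
clock: 13.48
tool_pos: [0.4932, -0.2987, 0.1303]
orientation: [179.9, 0.1, -76.9]
force: [-0.1, 0.4, -3.0]
opening: 0.0497
gripper_force: 29.9
```

Call:
move_arm --motion '[[[0,0,0],[0,0,-7],1],[[0,0,0],[0,0,-14],1],[[0,0,0],[0,0,-21],1],[[0,0,0],[0,0,-28],1],[[0,0,0],[0,0,-35],1],[[0,0,0],[0,0,-42],1],[[0,0,0],[0,0,-49],1],[[0,0,0],[0,0,-56],1],[[0,0,0],[0,0,-63],1],[[0,0,0],[0,0,-70],1]]'

```text
clock: 14.32
tool_pos: [0.4932, -0.2987, 0.1303]
orientation: [-180.0, 0.1, -6.9]
force: [-0.2, -0.0, -2.6]
opening: 0.0502
gripper_force: 29.9
```

Call:
move_arm --motion '[[[0,0,0],[0,0,-5],1],[[0,0,0],[0,0,-10],1],[[0,0,0],[0,0,-15],1],[[0,0,0],[0,0,-15],1],[[0,0,0],[0,0,-15],1]]'

```text
clock: 14.73
tool_pos: [0.4935, -0.2988, 0.1306]
orientation: [-180.0, 0.1, 7.6]
force: [0.2, 0.3, -2.2]
opening: 0.0499
gripper_force: 29.9
```

Run:
```python
from h import *
o=ctrl.get_obs();print(o["tool_pos"].round(5),o["orientation"].round(3),o["force"].round(1),o["joint_pos"].round(1))
print(delta([.4975,-.2986,.0565],7.8))
s=shot("wrist","hold2");cv2.imwrite("pics/hold2x.png",s["color"])
```

```text
[ 0.49352 -0.29881  0.13061] [-1.79966e+02  6.10000e-02  7.63800e+00] [ 0.2  0.3 -2.2] [-11.8  15.8 -19.   -0.  -55.2 109.4]
(array([ 4. ,  0.4, 74.1]), array([-0.03,  0.06, -0.16]))
```

View pics/hold2x.png

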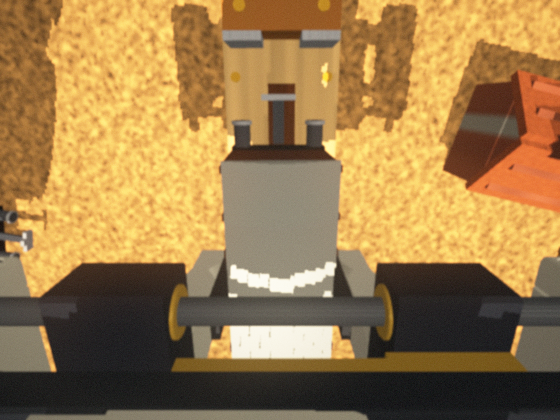

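The view shows the van turned, with its coupling (278,97) in line with the strip and the gauge notch (281,40). I lower it and run it in.

Call:
move_arm --motion '[[[1,0,15],[0,0,0],1],[[2,0,35],[0,0,-0.1],1],[[3,0.2,52],[0,0,-0.2],1],[[4,0.4,64],[0,0,-0.2],1],[[4,0.4,70],[0,0,-0.2],1],[[4,0.4,72.5],[0,0,-0.2],1],[[4,0.4,73.5],[0,0,-0.2],1],[[4,0.4,74.2],[0,0,-0.2],1],[[4,0.4,74.2],[0,0,-0.2],1],[[4,0.4,74.2],[0,0,-0.2],1]]'

```text
clock: 15.62
tool_pos: [0.4986, -0.2989, 0.0577]
orientation: [180.0, -0.1, 8.0]
force: [0.5, 0.1, -2.4]
opening: 0.05
gripper_force: 29.9
```

Call:
move_arm --motion '[[[3,0,0],[0,0,0],1],[[7,0,0],[0,0,0],1],[[11,0,0],[0,0,0],1],[[15,0,0],[0,0,0],1],[[19,0,0],[0,0,0],1],[[23,0,0],[0,0,0],1],[[26,0,0],[0,0,0],1],[[28,0,0],[0,0,0],1],[[28,0,0],[0,0,0],1],[[28,0,0],[0,0,0],1]]'

```text
clock: 16.45
tool_pos: [0.5259, -0.2948, 0.0568]
orientation: [-180.0, 0.0, 8.0]
force: [-0.4, 1.0, -1.8]
opening: 0.0499
gripper_force: 29.9
```

Call:
move_arm --motion '[[[1.5,0,0],[0,0,0],1],[[3,0,0],[0,0,0],1],[[4.5,0,0],[0,0,0],1],[[6,0,0],[0,0,0],1],[[6,0,0],[0,0,0],1],[[6,0,0],[0,0,0],1]]'

```text
clock: 16.95
tool_pos: [0.532, -0.2941, 0.0569]
orientation: [180.0, -0.0, 8.0]
force: [0.4, 0.2, -1.7]
opening: 0.05
gripper_force: 29.9
```

Call:
move_arm --motion '[[[1,0,0],[0,0,0],1],[[2,0,0],[0,0,0],1],[[2,0,0],[0,0,0],1]]'

```text
clock: 17.2
tool_pos: [0.5341, -0.2938, 0.057]
orientation: [180.0, -0.0, 8.0]
force: [-0.2, -0.1, -2.3]
opening: 0.0501
gripper_force: 29.9
```

Call:
move_arm --motion '[[[1,0,0],[0,0,0],1],[[2,0,0],[0,0,0],1],[[2,0,0],[0,0,0],1]]'

```text
clock: 17.45
tool_pos: [0.5352, -0.2935, 0.0568]
orientation: [-180.0, 0.1, 8.0]
force: [-3.2, -1.0, -1.1]
opening: 0.0499
gripper_force: 29.9
```

Call:
move_arm --motion '[[[1,0,0.3],[0,0,0],1],[[2,0,0.5],[0,0,0],1],[[3,0,0.5],[0,0,0],1],[[3,0,0.5],[0,0,0],1]]'

```text
clock: 17.78
tool_pos: [0.5387, -0.2931, 0.0566]
orientation: [-180.0, 0.0, 8.0]
force: [-4.4, 0.9, 2.3]
opening: 0.0502
gripper_force: 29.9
```

Call:
move_arm --motion '[[[1,0,0],[0,0,0],1],[[2,0,0],[0,0,0],1],[[2,0,0],[0,0,0],1]]'

```text
clock: 18.03
tool_pos: [0.5409, -0.2928, 0.0565]
orientation: [-180.0, -0.0, 8.0]
force: [-4.9, 0.1, 2.8]
opening: 0.05
gripper_force: 29.9
```

Call:
move_arm --motion '[[[1,0,0],[0,0,0],1],[[2,0,0],[0,0,0],1],[[2,0,0],[0,0,0],1]]'

```text
clock: 18.28
tool_pos: [0.5425, -0.2925, 0.0566]
orientation: [-180.0, 0.0, 8.0]
force: [-4.8, 1.4, 4.8]
opening: 0.0503
gripper_force: 29.9
```

Call:
move_arm --motion '[[[1,0,0],[0,0,0],1],[[2,0,0],[0,0,0],1],[[2,0,0],[0,0,0],1]]'

```text
clock: 18.53
tool_pos: [0.5426, -0.2925, 0.0565]
orientation: [-180.0, 0.2, 8.0]
force: [-10.7, -0.5, 8.4]
opening: 0.0499
gripper_force: 29.9
```

Call:
move_arm --motion '[[[1,0,0],[0,0,0],1],[[2,0,0],[0,0,0],1],[[2,0,0],[0,0,0],1]]'

```text
clock: 18.78
tool_pos: [0.5427, -0.2924, 0.0565]
orientation: [-179.9, 0.4, 8.0]
force: [-17.6, -0.9, 12.8]
opening: 0.0495
gripper_force: 29.9
```

The van stopped dead at 0.5427, so the mean of the two stops gives the true seat: (0.5407,−0.2927). Both of its couplings are set. I carry it towards the tray and look at the tray beside it.

Call:
move_arm --motion '[[[-6,0,0],[0,0,0],1],[[-14,0,-2],[0,0,0],1],[[-24,0,-15],[0,0,0],1],[[-30,0,-40],[0,0,0],1],[[-30,0,-70],[0,0,0],1],[[-25,-10,-105],[0,0,-3],1],[[-20,-35,-135],[0,0,-8],1],[[-12,-65,-160],[0,0,-14],1],[[-5,-100,-180],[0,0,-20],1],[[3,-135,-193],[0,0,-27],1]]'

```text
clock: 19.62
tool_pos: [0.5322, -0.1567, 0.2522]
orientation: [179.8, -0.3, 35.2]
force: [1.5, 0.2, -2.7]
opening: 0.0497
gripper_force: 29.9
```

Run:
```python
from h import *
print(ctrl.get_obs()["tool_pos"],delta([.55,.20,.25],88))
```

```text
[ 0.53218489 -0.15670341  0.25223929] (array([ 220.4, -281. ,    2.4]), array([  0.27,  -0.16, -52.75]))
```

Call:
move_arm --motion '[[[24,-30,0],[0,0,-6],1],[[47,-60,0],[0,0,-12],1],[[71,-90,0],[0,0,-18],1],[[94,-120,0],[0,0,-24],1],[[118,-150,1],[0,0,-30],1],[[141,-180,1],[0,0,-36],1],[[165,-210,2],[0,0,-42],1],[[188,-240,2],[0,0,-47],1],[[208,-265,2],[0,0,-51],1],[[220,-281,2],[0,0,-52.8],1]]'

```text
clock: 20.45
tool_pos: [0.5502, 0.2023, 0.2472]
orientation: [179.9, -0.1, 88.2]
force: [1.0, -0.9, -2.7]
opening: 0.0496
gripper_force: 29.9
```

Call:
move_arm --motion '[[[0,0,0],[0,0,0],1],[[0,0,0],[0,0,0],1],[[0,0,0],[0,0,0],1],[[0,0,0],[0,0,0],1]]'

```text
clock: 20.78
tool_pos: [0.55, 0.1979, 0.2475]
orientation: [180.0, -0.0, 87.7]
force: [0.7, 0.1, -3.3]
opening: 0.0501
gripper_force: 29.9
```

Run:
```python
from h import *
o=ctrl.get_obs();print(o["tool_pos"],o["orientation"],o["joint_pos"])
s=shot("wrist","trayA");cv2.imwrite("pics/trayAx.png",cv2.resize(s["color"],None,fx=1.4,fy=1.4,interpolation=cv2.INTER_CUBIC))
```

```text
[0.55000618 0.19792858 0.24754746] [ 1.79978761e+02 -2.60870526e-02  8.77463924e+01] [ 3.89430980e+01  1.11850962e+01 -8.94716045e+00 -6.00886788e-03
 -6.98345802e+01  1.38805359e+02]
```

View pics/trayAx.png

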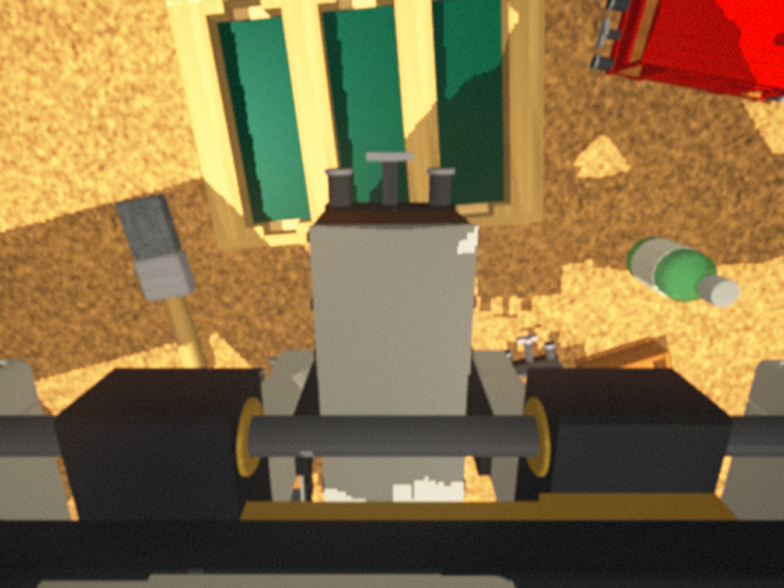

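The view shows the tray's three green pockets at about (265,120), (365,80) and (470,100), with the held van blocking part and the glue (690,275) clear. I shift 30 mm so all the felt ends show, then mask the green.

Call:
move_arm --motion '[[[10,0,0],[0,0,0],1],[[22,0,0],[0,0,0],1],[[30,0,0],[0,0,0],1],[[30,0,0],[0,0,0],1],[[30,0,0],[0,0,0],1],[[30,0,0],[0,0,0],1]]'

```text
clock: 21.33
tool_pos: [0.551, 0.2286, 0.2473]
orientation: [-180.0, 0.0, 87.8]
force: [0.7, 0.7, -2.5]
opening: 0.05
gripper_force: 29.9
```

```bash
cat > tray.py <<'E'
from h import *
import sys
def felts(s,show=True):
    h=cv2.cvtColor(s["color"],cv2.COLOR_BGR2HSV).astype(int)
    m=((h[...,0]>60)&(h[...,0]<100)&(h[...,1]>90)).astype(np.uint8)
    m=cv2.morphologyEx(m,cv2.MORPH_OPEN,np.ones((5,5),np.uint8))
    k,l,ss,c=cv2.connectedComponentsWithStats(m);out=[]
    for i in range(1,k):
        if ss[i,4]>800:
            b=cv2.boxPoints(cv2.minAreaRect(np.argwhere(l==i)[:,::-1].astype(np.float32)))
            out.append((c[i].round(),ss[i],b,l==i))
    return out
if __name__=="__main__":
    for n in sys.argv[1:]:
        s=load(n)
        for c,ss,b,m in felts(s):
            print(n,c,ss.tolist(),b.round(1).tolist());print("  z6",onz(s,b,.006).round(4)[:,:2].tolist(),rect(s,m,.006).round(4).tolist())
            print("  z30",onz(s,b,.03).round(4)[:,:2].tolist())
E
python3 - <<'E'
from h import *
s=shot("wrist","trayB");cv2.imwrite("pics/trayBx.png",cv2.resize(s["color"][:260],None,fx=1.4,fy=1.4,interpolation=cv2.INTER_CUBIC));print(ctrl.get_obs()["tool_pos"])
E
python3 tray.py trayA trayB
```

```text
[0.55102656 0.22839106 0.24736447]
trayA [335.  67.] [310, 0, 48, 144, 6125] [[310.0, 0.0], [357.0, 0.0], [357.0, 143.0], [310.0, 143.0]]
  z6 [[0.5866, 0.3826], [0.637, 0.3807], [0.6419, 0.2288], [0.5849, 0.2311]] [0.6139, 0.3064, 0.1536, 0.051, -88.1278, 0.6148, 0.314, -85.9116]
  z30 [[0.5845, 0.3766], [0.6318, 0.3748], [0.6365, 0.232], [0.5829, 0.2341]]
trayA [260.  64.] [231, 5, 57, 140, 5452] [[230.5, 8.899999618530273], [279.8999938964844, 3.9000000953674316], [293.6000061035156, 140.8000030517578], [244.1999969482422, 145.8000030517578]]
  z6 [[0.5008, 0.3777], [0.5542, 0.3802], [0.5651, 0.2344], [0.5048, 0.2309]] [0.5311, 0.3057, 0.1466, 0.0539, -87.2482, 0.5297, 0.3206, -89.827]
  z30 [[0.5038, 0.3719], [0.5541, 0.3744], [0.5642, 0.2372], [0.5076, 0.2339]]
trayA [189.  82.] [157, 13, 63, 144, 5827] [[156.0, 17.100000381469727], [199.89999389648438, 10.699999809265137], [220.89999389648438, 153.6999969482422], [176.89999389648438, 160.1999969482422]]
  z6 [[0.4192, 0.3729], [0.4676, 0.3772], [0.4755, 0.2223], [0.4206, 0.2166]] [0.4471, 0.2977, 0.1539, 0.049, -87.0752, 0.4473
[... 630 characters left out ...]
999969482422], [244.5, 146.6999969482422]]
  z6 [[0.5009, 0.3771], [0.5541, 0.3805], [0.5643, 0.2646], [0.5059, 0.2602]] [0.5303, 0.3207, 0.1169, 0.0536, -87.2753, 0.5289, 0.3319, 88.8782]
  z30 [[0.5039, 0.3732], [0.5539, 0.3764], [0.5636, 0.2674], [0.5087, 0.2633]]
trayB [192. 107.] [161, 44, 59, 136, 5062] [[159.8000030517578, 47.900001525878906], [202.39999389648438, 41.79999923706055], [221.60000610351562, 177.60000610351562], [179.10000610351562, 183.6999969482422]]
  z6 [[0.4195, 0.3729], [0.4676, 0.3771], [0.4745, 0.2229], [0.4201, 0.2171]] [0.4467, 0.2978, 0.1536, 0.0488, -87.4161, 0.4479, 0.3076, -84.563]
  z30 [[0.4274, 0.3693], [0.4726, 0.3733], [0.4792, 0.2282], [0.428, 0.2228]]
```

View pics/trayBx.png

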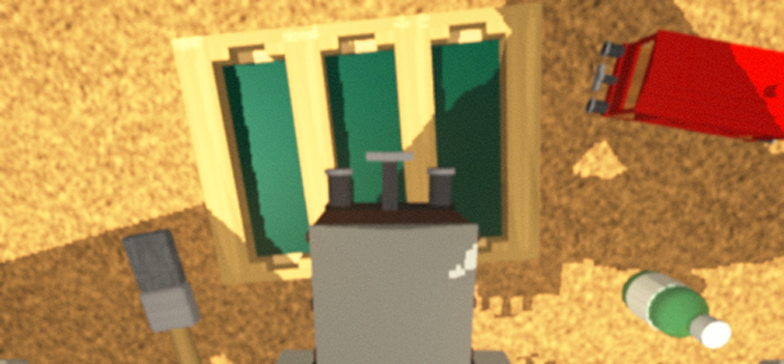

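The picture shows the pockets' felt: left (265,155), middle partly hidden, right (470,130). The held van's coupling face (388,155) and buffers (340,171) and (441,171) give a direct check on the camera bias, since their place relative to the TCP is known from the jig stops.

Run:
```python
from h import *
s=load("trayB");T=np.array([.55103,.22839,.24736]);yaw=np.radians(87.77);x=np.array([np.cos(yaw),np.sin(yaw)]);y=np.array([np.sin(yaw),-np.cos(yaw)])
zb=T[2]-.0475
for n,uv,h,along in[("coupl",(388,153.5),.028,.08005),("bufL",(340,170),.027,.07405),("bufR",(441.5,170),.027,.07405)]:
    p=onz(s,np.array(uv)/1.4,zb+h)[0,:2]-T[:2];print(n,"along",(p@x).round(4),"expect",along,"lat",(p@y).round(4))
h=cv2.cvtColor(s["color"],cv2.COLOR_BGR2GRAY)
print(h[102:128,277].tolist());print(h[110:135,243].tolist())
# same on hold1 (van over jig, before setting; coupling not set) buffers rows ~171
s=load("hold1");T=np.array([.4991,-.2971,.0673]);yaw=np.radians(-171.84);x=np.array([np.cos(yaw),np.sin(yaw)]);y=np.array([np.sin(yaw),-np.cos(yaw)])
for uv in[(340,170),(441.5,170)]:
    p=onz(s,np.array(uv)/1.4,.0673-.0475+.027)[0,:2]-T[:2];print("hold1",(p@x).round(4),(p@y).round(4))
```

```text
coupl along 0.0792 expect 0.08005 lat -0.0041
bufL along 0.0731 expect 0.07405 lat -0.0225
bufR along 0.0731 expect 0.07405 lat 0.0164
[92, 89, 84, 92, 91, 94, 114, 138, 152, 155, 158, 153, 135, 107, 77, 73, 66, 73, 65, 68, 66, 71, 69, 68, 68, 65]
[48, 47, 52, 46, 48, 49, 50, 49, 53, 56, 90, 126, 147, 150, 134, 104, 79, 75, 73, 68, 72, 71, 68, 69, 71]
hold1 0.0757 -0.0203
hold1 0.0757 0.0187
```

Run:
```python
from h import *
O={"wrist0":([.16147,-.6549,.22181],[179.903,-.009,-166.154]),"jigA":([.53877,-.30454,.22069],[179.994,-.025,179.971]),"wagA":([.55854,.0546,.22173],[-179.917,.033,-90.225]),"hold1":([.4991,-.2971,.0673],[179.977,-.063,-171.844]),"hold2":([.49352,-.29881,.13061],[-179.966,.061,7.638]),"trayA":([.55,.19793,.24755],[179.979,-.026,87.746]),"trayB":([.55103,.22839,.24736],[-179.98,0,87.8])}
for n,(p,e) in O.items():
    T=load(n)["cam_to_world"];A=R.from_euler("xyz",e,degrees=True)
    print(n,(A.inv().apply(T[:3,3]-p)*1000).round(2),(A.inv()*R.from_matrix(T[:3,:3])).as_euler("xyz",degrees=True).round(2))
```

```text
wrist0 [ 8.6120e+01  1.6000e-01 -1.6148e+02] [ 1.6209e+02 -3.0000e-02  8.9990e+01]
jigA [  86.12   -0.31 -161.37] [ 1.6208e+02 -3.0000e-02  8.9990e+01]
wagA [  84.43    2.02 -161.38] [1.6207e+02 5.0000e-02 8.9990e+01]
hold1 [ 8.6140e+01  1.0000e-02 -1.6139e+02] [ 1.6209e+02 -2.0000e-02  8.9990e+01]
hold2 [ 8.2050e+01  5.0000e-02 -1.6135e+02] [1.6198e+02 2.0000e-02 9.0000e+01]
trayA [  83.69   -2.02 -161.31] [ 1.620e+02 -5.000e-02  8.999e+01]
trayB [  83.92   -2.11 -161.28] [ 1.6198e+02 -4.0000e-02  8.9970e+01]
```

The bias is fixed in the world frame at about (−2.0,−0.4) mm. Corrected pockets: (0.450,0.298), (0.532,0.302) and (0.614,0.306), with tray yaw 2.85°. The van goes to the far pocket.

Run:
```python
from h import *
print(delta([.614,.308,.10],92.85))
```

```text
(array([ 82. ,  59.9, 147.3]), array([-0.01,  0.01, -5.04]))
```

Call:
move_arm --motion '[[[12,10,8],[0,0,-1],1],[[30,22,25],[0,0,-2],1],[[50,36,50],[0,0,-3],1],[[66,48,80],[0,0,-4],1],[[77,56,108],[0,0,-5],1],[[82,60,130],[0,0,-5],1],[[82,60,142],[0,0,-5],1],[[82,60,147],[0,0,-5],1],[[82,60,147],[0,0,-5],1],[[82,60,147],[0,0,-5],1]]'

```text
clock: 22.22
tool_pos: [0.6146, 0.3079, 0.102]
orientation: [179.9, -0.0, 92.8]
force: [0.4, -0.5, -1.7]
opening: 0.0498
gripper_force: 29.9
```

Run:
```python
from h import *
print(delta([.614,.308,.0535],92.85))
s=shot("wrist","place1");cv2.imwrite("pics/place1x.png",cv2.resize(s["color"][20:260,140:420],None,fx=2.5,fy=2.5,interpolation=cv2.INTER_CUBIC))
```

```text
(array([ 0.1, -0.7, 48.5]), array([ 0.08, -0.03, -0.05]))
```

View pics/place1x.png

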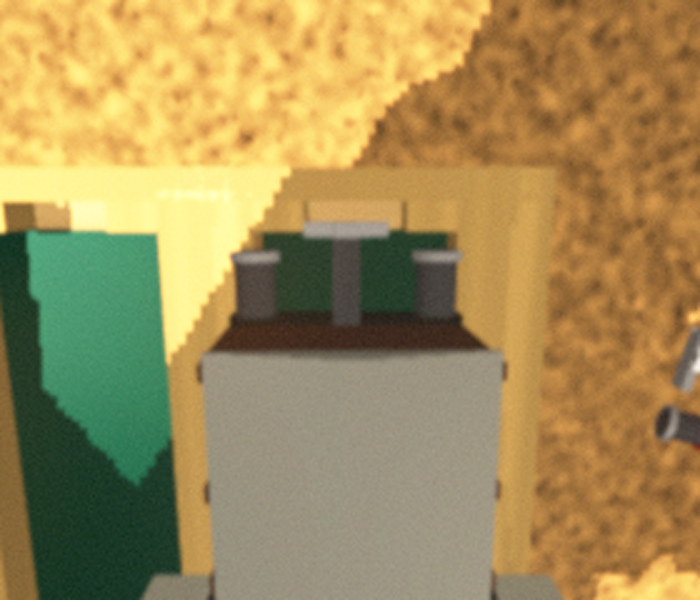

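The crop shows the van over the far pocket: its coupling centre is at column 347 against the notch centre at 355, and the felt end is at row 232. I compute the relative offset.

Run:
```python
from h import *
s=load("place1");o=ctrl.get_obs();T=o["tool_pos"];yaw=np.radians(o["orientation"][2]);x=np.array([np.cos(yaw),np.sin(yaw)]);y=np.array([np.sin(yaw),-np.cos(yaw)])
f=lambda uv,z:(lambda p:((p@x).round(4),(p@y).round(4)))(onz(s,np.array(uv)/2.5+[140,20],z)[0,:2]-T[:2])
zb=T[2]-.0475
print("coup",f((303,224),zb+.028),f((390,224),zb+.028));print("buf",f((257,256),zb+.027),f((437,256),zb+.027))
print("notch far rim",f((305,202),.03),f((407,202),.03),"felt end",f((262,232),.006),f((447,232),.006),"tray edge",f((400,168),.03),f((555,300),.03))
```

```text
coup (np.float64(0.079), np.float64(-0.0126)) (np.float64(0.079), np.float64(0.0058))
buf (np.float64(0.0724), np.float64(-0.0226)) (np.float64(0.0724), np.float64(0.016))
notch far rim (np.float64(0.0834), np.float64(-0.0149)) (np.float64(0.0834), np.float64(0.0127)) felt end (np.float64(0.0747), np.float64(-0.0293)) (np.float64(0.0747), np.float64(0.0265)) tray edge (np.float64(0.092), np.float64(0.0107)) (np.float64(0.0572), np.float64(0.0548))
```

Along the pocket the gaps match (2.3 mm against 2.5 mm); it only needs +2.1 mm sideways. I descend.

Call:
move_arm --motion '[[[0,1,4],[0,0,0],1],[[0,2.1,10],[0,0,0],1],[[0,2.1,17],[0,0,0],1],[[0,2.1,22],[0,0,0],1],[[0,2.1,27],[0,0,0],1],[[0,2.1,31],[0,0,0],1],[[0,2.1,35],[0,0,0],1],[[0,2.1,38],[0,0,0],1],[[0,2.1,38],[0,0,0],1]]'

```text
clock: 23.02
tool_pos: [0.6159, 0.308, 0.0615]
orientation: [-179.9, 0.0, 92.8]
force: [-0.3, -0.1, -3.0]
opening: 0.0497
gripper_force: 29.9
```

Call:
move_arm --motion '[[[0,0,2],[0,0,0],1],[[0,0,4],[0,0,0],1],[[0,0,6],[0,0,0],1],[[0,0,8],[0,0,0],1],[[0,0,9.5],[0,0,0],1],[[0,0,9.5],[0,0,0],1],[[0,0,9.5],[0,0,0],1]]'

```text
clock: 23.6
tool_pos: [0.6163, 0.3083, 0.0535]
orientation: [180.0, -0.0, 92.8]
force: [-1.8, -0.4, 2.7]
opening: 0.0501
gripper_force: 29.9
```

The van is fully down (contact at 53.5 mm, as expected). I release, lift and re-look at the remaining wagons.

Call:
move_arm --motion '[[[0,0,0],[0,0,0],0.2],[[0,0,0],[0,0,0],0.2],[[0,0,0],[0,0,0],0.2],[[0,0,0],[0,0,0],0.2],[[0,0,-10],[0,0,0],0.2],[[0,0,-35],[0,0,0],0.2],[[0,0,-70],[0,0,0],0.2],[[0,0,-110],[0,0,0],0],[[-15,-5,-145],[0,0,0],0],[[-45,-14,-167],[0,0,0],0]]'

```text
clock: 24.43
tool_pos: [0.6062, 0.2648, 0.2247]
orientation: [179.7, -0.1, 93.0]
force: [1.3, -0.3, 1.4]
opening: 0.0837
gripper_force: 0.0
```

Call:
move_arm --motion '[[[-35,-11,0],[0,0,0],0],[[-72,-20,0],[0,0,1],0],[[-110,-31,0],[0,0,2],0],[[-148,-42,0],[0,0,3],0],[[-186,-53,0],[0,0,4],0],[[-222,-62,0],[0,0,5],0],[[-252,-70,0],[0,0,5],0],[[-272,-76,0],[0,0,5],0],[[-280,-78,0],[0,0,5],0],[[-280,-78,0],[0,0,5],0]]'

```text
clock: 25.27
tool_pos: [0.54, -0.0225, 0.221]
orientation: [179.9, -0.0, 87.7]
force: [-0.3, -0.1, -0.2]
opening: 0.0877
gripper_force: 0.0
```

```bash
cat >> h.py <<'E'
B=np.array([.002,.0004])   # world correction of wrist camera
E
python3 - <<'E'
from h import *
o=ctrl.get_obs();print(o["clock"],o["tool_pos"],o["orientation"],o["joint_pos"].round(1))
s=shot("wrist","wagC");cv2.imwrite("pics/wagCx.png",cv2.resize(s["color"],None,fx=1.4,fy=1.4,interpolation=cv2.INTER_CUBIC))
for c,q,r in roofs(s):print(c.round(),q.round(1).tolist(),r.round(4))
for n,p,y,z,yw in[("bv",(.682,.0215),0,.07,98.9),("open",(.4342,.0068),0,.061,86.9)]:
    a=np.radians(yw);R2=np.array([[np.cos(a),-np.sin(a)],[np.sin(a),np.cos(a)]])
    print(n,proj(s,[np.r_[np.array(p)-B+R2@np.array(d),z] for d in[(.06,.025),(.06,-.025),(-.06,.025),(-.06,-.025)]]).round(1).tolist())
E
```

```text
25.2667 [ 0.54002501 -0.02250311  0.22097572] [ 1.79928842e+02 -1.62553892e-02  8.76817505e+01] [ 18.4   7.9 -16.5   0.  -65.5 159.3]
[430. 134.] [[394.20001220703125, 66.9000015258789], [455.1000061035156, 62.599998474121094], [404.5, 211.3000030517578], [465.3999938964844, 207.0]] [ 6.80700e-01  1.81000e-02  1.32000e-01  5.45000e-02 -7.95329e+01
  6.80000e-01  2.46000e-02 -8.02060e+01]
bv [[397.7, 77.2], [454.8, 65.4], [408.1, 203.8], [458.8, 194.4]]
open [[139.6, 99.0], [193.5, 99.8], [153.3, 220.1], [201.3, 220.7]]
```

View pics/wagCx.png

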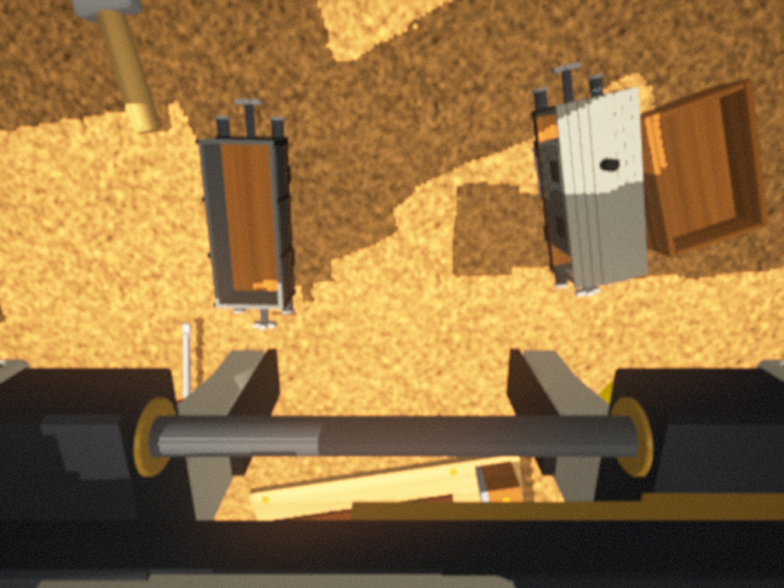

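The view shows the open wagon at (245,225) and the brake van at (600,190), both where predicted, so neither has been knocked. Now I grasp the open wagon.

Run:
```python
from h import *
s=load("wagC")
w=onz(s,np.array([(248,102),(264,326)])/1.4,.027)[:,:2]+B;d=w[0]-w[1];print(w.mean(0),np.degrees(np.arctan2(d[1],d[0])),np.linalg.norm(d))
w=onz(s,np.array([(567,67),(588,292)])/1.4,.027)[:,:2]+B;d=w[0]-w[1];print(w.mean(0),np.degrees(np.arctan2(d[1],d[0])),np.linalg.norm(d))
print(delta([.434,.0065,.0465],86.9))
```

```text
[0.43536922 0.0054586 ] 86.52564076896617 0.1735686448924346
[0.68268858 0.02183176] 100.09119768076124 0.1705065357477027
(array([  23.6, -107.7,  174.2]), array([ 0.07, -0.02,  0.82]))
```

Call:
move_arm --motion '[[[8,-35,0],[0,0,0.4],0],[[16,-72,10],[0,0,0.8],0],[[23,-103,35],[0,0,0.9],0],[[23,-107,65],[0,0,0.9],0],[[23,-107,95],[0,0,0.9],0],[[23,-107,122],[0,0,0.9],0],[[23,-107,145],[0,0,0.9],0],[[23,-107,162],[0,0,0.9],0],[[23,-107,174],[0,0,0.9],0],[[23,-107,174],[0,0,0.9],0]]'

```text
clock: 26.15
tool_pos: [0.4332, 0.0067, 0.0439]
orientation: [-179.8, 0.1, 87.0]
force: [-0.5, -0.1, 0.6]
opening: 0.0876
gripper_force: 0.0
```

Call:
move_arm --motion '[[[0,0,0],[0,0,0],0],[[0,0,0],[0,0,0],0.5],[[0,0,0],[0,0,0],1],[[0,0,0],[0,0,0],1],[[0,0,0],[0,0,0],1],[[0,0,0],[0,0,0],1],[[0,0,0],[0,0,0],1],[[0,0,0],[0,0,0],1]]'

```text
clock: 26.82
tool_pos: [0.4344, 0.0062, 0.0462]
orientation: [180.0, -0.0, 86.9]
force: [0.0, 0.8, 2.8]
opening: 0.0498
gripper_force: 30.0
```

Run:
```python
from h import *
print(ctrl.get_obs()["tool_pos"].round(4),delta([.499,-.2982,.16],7.9))
```

```text
[0.4344 0.0062 0.0462] (array([-300.4,   81. , -113.8]), array([ 2.0e-02, -3.0e-02,  7.9e+01]))
```

Call:
move_arm --motion '[[[0,0,-20],[0,0,0],1],[[0,0,-50],[0,0,0],1],[[-10,3,-85],[0,0,4],1],[[-35,10,-110],[0,0,10],1],[[-65,18,-114],[0,0,17],1],[[-98,27,-114],[0,0,24],1],[[-130,36,-114],[0,0,31],1],[[-162,45,-114],[0,0,38],1],[[-194,53,-114],[0,0,45],1],[[-226,61,-114],[0,0,52],1]]'

```text
clock: 27.65
tool_pos: [0.4826, -0.2244, 0.1595]
orientation: [-180.0, 0.0, 34.5]
force: [0.2, 0.5, -1.9]
opening: 0.0497
gripper_force: 30.0
```

Run:
```python
from h import *
print(ctrl.get_obs()["tool_pos"].round(4),delta([.499,-.2982,.0555],7.9))
```

```text
[ 0.4826 -0.2244  0.1595] (array([-28.3,  70.2, 104. ]), array([-0.04,  0.03, 26.64]))
```

Call:
move_arm --motion '[[[-8,18,0],[0,0,7],1],[[-16,38,0],[0,0,14],1],[[-24,58,0],[0,0,21],1],[[-28,69,10],[0,0,26],1],[[-28.3,70.2,35],[0,0,26.6],1],[[-28.3,70.2,62],[0,0,26.6],1],[[-28.3,70.2,83],[0,0,26.6],1],[[-28.3,70.2,95],[0,0,26.6],1],[[-28.3,70.2,100],[0,0,26.6],1],[[-28.3,70.2,100],[0,0,26.6],1]]'

```text
clock: 28.48
tool_pos: [0.4988, -0.2963, 0.0584]
orientation: [-179.9, 0.2, 8.3]
force: [0.8, -0.0, -2.6]
opening: 0.0496
gripper_force: 30.0
```

Run:
```python
from h import *
print(ctrl.get_obs()["tool_pos"].round(4),delta([.499,-.2983,.0553],7.9))
```

```text
[ 0.4988 -0.2963  0.0584] (array([-0. ,  2. ,  3.1]), array([-0.08,  0.18,  0.38]))
```

Call:
move_arm --motion '[[[0,0,1],[0,0,0],1],[[0,0,2],[0,0,0],1],[[0,0,3],[0,0,0],1],[[0,0,3.8],[0,0,0],1],[[0,0,3.8],[0,0,0],1]]'

```text
clock: 28.9
tool_pos: [0.5001, -0.2965, 0.0566]
orientation: [180.0, -0.0, 8.3]
force: [-0.7, 0.3, -2.6]
opening: 0.0495
gripper_force: 30.0
```

Call:
move_arm --motion '[[[0,0,0.4],[0,0,0],1],[[0,0,0.4],[0,0,0],1],[[0,0,0.4],[0,0,0],1]]'

```text
clock: 29.15
tool_pos: [0.5, -0.2966, 0.0559]
orientation: [180.0, -0.0, 8.3]
force: [-0.3, 0.8, -2.1]
opening: 0.0498
gripper_force: 30.0
```

Call:
move_arm --motion '[[[0,0.7,0],[0,0,0.2],1],[[0,1.4,0.4],[0,0,0.4],1],[[0,1.4,0.8],[0,0,0.4],1],[[0,1.4,1.1],[0,0,0.4],1],[[0,1.4,1.1],[0,0,0.4],1]]'

```text
clock: 29.57
tool_pos: [0.5005, -0.2981, 0.0552]
orientation: [180.0, -0.0, 7.9]
force: [-0.7, 0.3, 3.6]
opening: 0.0498
gripper_force: 30.0
```

Call:
move_arm --motion '[[[3,0,0],[0,0,0],1],[[7,0,0],[0,0,0],1],[[11,0,0],[0,0,0],1],[[15,0,0],[0,0,0],1],[[19,0,0],[0,0,0],1],[[22,0,0],[0,0,0],1],[[25,0,0],[0,0,0],1],[[27,0,0],[0,0,0],1],[[27,0,0],[0,0,0],1]]'

```text
clock: 30.32
tool_pos: [0.5283, -0.2943, 0.0551]
orientation: [180.0, -0.1, 7.9]
force: [0.5, 0.2, 5.9]
opening: 0.0495
gripper_force: 30.0
```

Call:
move_arm --motion '[[[1.5,0,0],[0,0,0],1],[[3,0,0],[0,0,0],1],[[4.5,0,0],[0,0,0],1],[[6,0,0],[0,0,0],1],[[6,0,0],[0,0,0],1],[[6,0,0],[0,0,0],1]]'

```text
clock: 30.82
tool_pos: [0.5341, -0.2935, 0.0552]
orientation: [180.0, -0.1, 7.9]
force: [-0.8, 1.0, 4.8]
opening: 0.0495
gripper_force: 30.0
```

Call:
move_arm --motion '[[[1,0,0],[0,0,0],1],[[2,0,0],[0,0,0],1],[[3,0,0],[0,0,0],1],[[3,0,0],[0,0,0],1]]'

```text
clock: 31.15
tool_pos: [0.5356, -0.2933, 0.0551]
orientation: [180.0, 0.1, 7.9]
force: [-4.5, -0.1, 8.6]
opening: 0.0497
gripper_force: 30.0
```

Call:
move_arm --motion '[[[1,0,0],[0,0,0],1],[[2,0,0],[0,0,0],1],[[3,0,0],[0,0,0],1],[[3,0,0],[0,0,0],1]]'

```text
clock: 31.48
tool_pos: [0.5385, -0.2929, 0.0551]
orientation: [180.0, 0.1, 7.9]
force: [-4.0, -0.3, 8.4]
opening: 0.0496
gripper_force: 30.0
```

Call:
move_arm --motion '[[[1,0,0],[0,0,0],1],[[2,0,0],[0,0,0],1],[[2,0,0],[0,0,0],1]]'

```text
clock: 31.73
tool_pos: [0.5397, -0.2927, 0.0551]
orientation: [180.0, 0.1, 7.9]
force: [-6.5, -1.2, 10.1]
opening: 0.0496
gripper_force: 30.0
```

Call:
move_arm --motion '[[[1,0,0],[0,0,0],1],[[2,0,0],[0,0,0],1],[[2,0,0],[0,0,0],1]]'

```text
clock: 31.98
tool_pos: [0.5397, -0.2927, 0.0551]
orientation: [-180.0, 0.3, 7.9]
force: [-10.5, -3.0, 14.1]
opening: 0.0497
gripper_force: 30.0
```

Call:
move_arm --motion '[[[1,0,0],[0,0,0],1],[[2,0,0],[0,0,0],1],[[2,0,0],[0,0,0],1]]'

```text
clock: 32.23
tool_pos: [0.5397, -0.2927, 0.055]
orientation: [-179.9, 0.5, 7.9]
force: [-18.0, -3.8, 18.4]
opening: 0.0498
gripper_force: 30.0
```

Call:
move_arm --motion '[[[1,0,0],[0,0,0],1],[[2,0,0],[0,0,0],1],[[2,0,0],[0,0,0],1]]'

```text
clock: 32.48
tool_pos: [0.5398, -0.2927, 0.055]
orientation: [-179.9, 0.7, 7.9]
force: [-22.3, -5.2, 22.3]
opening: 0.0495
gripper_force: 30.0
```

Call:
move_arm --motion '[[[-5,0,0],[0,0,0],1],[[-12,0,0],[0,0,0],1],[[-25,0,-5],[0,0,0],1],[[-40,0,-20],[0,0,0],1],[[-48,0,-45],[0,0,0],1],[[-49,0,-65],[0,0,0],1],[[-49,0,-75],[0,0,5],1],[[-49,0,-75],[0,0,11],1],[[-49,0,-75],[0,0,18],1],[[-49,0,-75],[0,0,25],1]]'

```text
clock: 33.32
tool_pos: [0.4975, -0.2979, 0.1294]
orientation: [-180.0, 0.0, -17.4]
force: [0.1, 0.8, -2.8]
opening: 0.0499
gripper_force: 30.0
```

Call:
move_arm --motion '[[[0,0,0],[0,0,7],1],[[0,0,0],[0,0,14],1],[[0,0,0],[0,0,21],1],[[0,0,0],[0,0,28],1],[[0,0,0],[0,0,35],1],[[0,0,0],[0,0,42],1],[[0,0,0],[0,0,49],1],[[0,0,0],[0,0,56],1],[[0,0,0],[0,0,63],1],[[0,0,0],[0,0,70],1]]'

```text
clock: 34.15
tool_pos: [0.4974, -0.2979, 0.129]
orientation: [179.9, 0.0, -87.5]
force: [-0.8, 0.4, -1.7]
opening: 0.05
gripper_force: 30.0
```

Call:
move_arm --motion '[[[0,0,0],[0,0,7],1],[[0,0,0],[0,0,14],1],[[0,0,0],[0,0,21],1],[[0,0,0],[0,0,28],1],[[0,0,0],[0,0,35],1],[[0,0,0],[0,0,42],1],[[0,0,0],[0,0,49],1],[[0,0,0],[0,0,56],1],[[0,0,0],[0,0,63],1],[[0,0,0],[0,0,70],1]]'

```text
clock: 34.98
tool_pos: [0.4974, -0.2979, 0.1289]
orientation: [179.9, -0.1, -157.5]
force: [-0.6, 0.1, -2.0]
opening: 0.0497
gripper_force: 30.0
```

Call:
move_arm --motion '[[[0,0,0],[0,0,5],1],[[0,0,0],[0,0,10],1],[[0,0,0],[0,0,15],1],[[0,0,0],[0,0,15],1],[[0,0,0],[0,0,15],1],[[0,0,0],[0,0,15],1]]'

```text
clock: 35.48
tool_pos: [0.4979, -0.2981, 0.1294]
orientation: [180.0, -0.0, -171.9]
force: [-0.7, -1.0, -1.9]
opening: 0.0497
gripper_force: 30.0
```

Run:
```python
from h import *
print(ctrl.get_obs()["tool_pos"].round(4),delta([.4995,-.2982,.0553],-172.15))
```

```text
[ 0.4979 -0.2981  0.1294] (array([-1.7, -0.4, 74.1]), array([ 0.02, -0.03,  0.21]))
```

Call:
move_arm --motion '[[[0,0,15],[0,0,0.2],1],[[0,-0.4,35],[0,0,0.2],1],[[0,-0.4,52],[0,0,0.2],1],[[0,-0.4,64],[0,0,0.2],1],[[0,-0.4,70],[0,0,0.2],1],[[0,-0.4,72.5],[0,0,0.2],1],[[0,-0.4,74],[0,0,0.2],1],[[0,-0.4,74.5],[0,0,0.2],1],[[0,-0.4,74.5],[0,0,0.2],1],[[0,-0.4,74.5],[0,0,0.2],1]]'

```text
clock: 36.32
tool_pos: [0.4987, -0.2987, 0.0559]
orientation: [-180.0, 0.1, -172.3]
force: [-0.2, 0.1, -2.5]
opening: 0.0498
gripper_force: 30.0
```

Call:
move_arm --motion '[[[-3,0,0],[0,0,0],1],[[-7,0,0.3],[0,0,0],1],[[-11,0,0.3],[0,0,0],1],[[-15,0,0.3],[0,0,0],1],[[-19,0,0.3],[0,0,0],1],[[-23,0,0.3],[0,0,0],1],[[-26,0,0.3],[0,0,0],1],[[-28,0,0.3],[0,0,0],1],[[-28,0,0.3],[0,0,0],1]]'

```text
clock: 37.07
tool_pos: [0.5269, -0.2949, 0.0552]
orientation: [-180.0, 0.1, -172.3]
force: [0.6, 0.7, 3.1]
opening: 0.0495
gripper_force: 30.0
```

Call:
move_arm --motion '[[[-1.5,0,0],[0,0,0],1],[[-3,0,0],[0,0,0],1],[[-4.5,0,0],[0,0,0],1],[[-6,0,0],[0,0,0],1],[[-6,0,0],[0,0,0],1],[[-6,0,0],[0,0,0],1]]'

```text
clock: 37.57
tool_pos: [0.5324, -0.2942, 0.0551]
orientation: [-180.0, 0.0, -172.3]
force: [0.9, -0.2, 5.1]
opening: 0.0495
gripper_force: 30.0
```

Call:
move_arm --motion '[[[-1,0,0],[0,0,0],1],[[-2,0,0],[0,0,0],1],[[-3,0,0],[0,0,0],1],[[-3,0,0],[0,0,0],1]]'

```text
clock: 37.9
tool_pos: [0.5346, -0.2939, 0.0551]
orientation: [-180.0, -0.0, -172.3]
force: [-2.6, -0.7, 6.5]
opening: 0.0499
gripper_force: 30.0
```

Call:
move_arm --motion '[[[-1,0,0],[0,0,0],1],[[-2,0,0],[0,0,0],1],[[-3,0,0],[0,0,0],1],[[-3,0,0],[0,0,0],1]]'

```text
clock: 38.23
tool_pos: [0.5368, -0.2936, 0.0551]
orientation: [180.0, -0.1, -172.3]
force: [-4.0, -0.7, 8.6]
opening: 0.0496
gripper_force: 30.0
```

Call:
move_arm --motion '[[[-1,0,0],[0,0,0],1],[[-2,0,0],[0,0,0],1],[[-2,0,0],[0,0,0],1]]'

```text
clock: 38.48
tool_pos: [0.5388, -0.2933, 0.0551]
orientation: [180.0, -0.1, -172.3]
force: [-4.3, -1.4, 9.3]
opening: 0.0493
gripper_force: 30.0
```

Call:
move_arm --motion '[[[-1,0,0],[0,0,0],1],[[-2,0,0],[0,0,0],1],[[-2,0,0],[0,0,0],1]]'

```text
clock: 38.73
tool_pos: [0.5407, -0.2931, 0.0551]
orientation: [180.0, -0.1, -172.3]
force: [-4.2, -0.8, 8.6]
opening: 0.0494
gripper_force: 30.0
```

Not yet at the stop (expected near 0.5417).

Call:
move_arm --motion '[[[-1,0,0],[0,0,0],1],[[-2,0,0],[0,0,0],1],[[-2,0,0],[0,0,0],1]]'

```text
clock: 38.98
tool_pos: [0.5416, -0.2929, 0.0551]
orientation: [180.0, -0.2, -172.3]
force: [-8.2, -2.9, 9.5]
opening: 0.0498
gripper_force: 30.0
```

Call:
move_arm --motion '[[[-1,0,0],[0,0,0],1],[[-2,0,0],[0,0,0],1],[[-2,0,0],[0,0,0],1]]'

```text
clock: 39.23
tool_pos: [0.5417, -0.2929, 0.0551]
orientation: [179.9, -0.4, -172.3]
force: [-13.3, -2.6, 13.8]
opening: 0.0494
gripper_force: 30.0
```

Call:
move_arm --motion '[[[-1,0,0],[0,0,0],1],[[-2,0,0],[0,0,0],1],[[-2,0,0],[0,0,0],1]]'

```text
clock: 39.48
tool_pos: [0.5418, -0.2929, 0.055]
orientation: [179.9, -0.6, -172.3]
force: [-18.1, -4.6, 17.9]
opening: 0.0498
gripper_force: 30.0
```

Call:
move_arm --motion '[[[-1,0,0],[0,0,0],1],[[-2,0,0],[0,0,0],1],[[-2,0,0],[0,0,0],1]]'

```text
clock: 39.73
tool_pos: [0.542, -0.2928, 0.055]
orientation: [179.9, -0.8, -172.3]
force: [-22.3, -4.3, 22.8]
opening: 0.0495
gripper_force: 30.0
```

The second stop at 0.5417 is as predicted, so the open wagon is set. I carry it to the middle pocket.

Call:
move_arm --motion '[[[6,0,0],[0,0,0],1],[[14,0,-2],[0,0,0],1],[[24,0,-15],[0,0,0],1],[[30,0,-40],[0,0,0],1],[[30,5,-70],[0,0,0],1],[[25,20,-100],[0,0,-4],1],[[20,45,-125],[0,0,-10],1],[[15,78,-140],[0,0,-16],1],[[8,112,-150],[0,0,-23],1],[[0,148,-150],[0,0,-30],1]]'

```text
clock: 40.57
tool_pos: [0.5302, -0.1439, 0.2067]
orientation: [-179.9, 0.1, -142.0]
force: [1.2, 0.6, -1.8]
opening: 0.0495
gripper_force: 30.0
```

Run:
```python
from h import *
o=ctrl.get_obs();print(o["tool_pos"].round(4),o["orientation"],delta([.5344,.3034,.20],-87.15))
```

```text
[ 0.5302 -0.1439  0.2067] [-1.79912631e+02  1.43823336e-01 -1.42016303e+02] (array([-278.5,  350. ,    6.9]), array([ -0.15,   0.09, -54.87]))
```

Call:
move_arm --motion '[[[-25,31,0],[0,0,-6],1],[[-50,62,0],[0,0,-12],1],[[-75,94,0],[0,0,-18],1],[[-100,126,0],[0,0,-24],1],[[-125,157,0],[0,0,-30],1],[[-150,188,0],[0,0,-36],1],[[-175,220,0],[0,0,-42],1],[[-200,251,0],[0,0,-47],1],[[-225,283,0],[0,0,-51],1],[[-248,312,3],[0,0,-54],1]]'

```text
clock: 41.4
tool_pos: [0.5344, 0.2559, 0.2014]
orientation: [180.0, 0.0, -88.1]
force: [1.6, 0.5, -2.2]
opening: 0.0497
gripper_force: 30.0
```

Call:
move_arm --motion '[[[0,0,0],[0,0,0],1],[[0,0,0],[0,0,0],1],[[0,0,0],[0,0,0],1]]'

```text
clock: 41.65
tool_pos: [0.5344, 0.2535, 0.2007]
orientation: [179.9, -0.1, -88.3]
force: [0.3, -0.9, -2.3]
opening: 0.0495
gripper_force: 30.0
```

Run:
```python
from h import *
o=ctrl.get_obs();print(o["tool_pos"].round(4),o["orientation"],delta([.5344,.3034,.10],-87.15))
```

```text
[0.5344 0.2535 0.2007] [ 1.79881064e+02 -6.23487040e-02 -8.82798150e+01] (array([-50. ,  -1.7, 100.6]), array([ 0.12, -0.06, -1.13]))
```

Call:
move_arm --motion '[[[-15,-0.5,5],[0,0,-0.5],1],[[-32,-1,20],[0,0,-1.1],1],[[-45,-1.5,45],[0,0,-1.1],1],[[-50,-1.7,70],[0,0,-1.1],1],[[-50,-1.7,90],[0,0,-1.1],1],[[-50,-1.7,100],[0,0,-1.1],1],[[-50,-1.7,100],[0,0,-1.1],1],[[-50,-1.7,100],[0,0,-1.1],1],[[-50,-1.7,100],[0,0,-1.1],1]]'

```text
clock: 42.4
tool_pos: [0.5364, 0.3037, 0.1034]
orientation: [-179.9, 0.1, -87.2]
force: [0.7, 0.7, -2.0]
opening: 0.0498
gripper_force: 30.0
```

Run:
```python
from h import *
from tray import felts
o=ctrl.get_obs();print(o["tool_pos"].round(4),o["orientation"],delta([.5344,.3034,.0522],-87.15))
s=shot("wrist","place2")
T=o["tool_pos"];yaw=np.radians(o["orientation"][2]);x=np.array([np.cos(yaw),np.sin(yaw)]);y=np.array([np.sin(yaw),-np.cos(yaw)])
for c,ss,b,m in felts(s):
    p=onz(s,b,.006)[:,:2]-T[:2];print(c,ss.tolist(),b.round(0).tolist(),np.c_[p@x,p@y].round(4).tolist())
g=cv2.cvtColor(s["color"],cv2.COLOR_BGR2HSV)
for c in(243,280,316):print(c,[tuple(int(a) for a in g[r,c]) for r in range(96,130,2)])
for r in(105,110):print(r,[tuple(int(a) for a in g[r,c]) for c in range(240,326,4)])
```

```text
[0.5364 0.3037 0.1034] [-1.79898192e+02  6.67474812e-02 -8.72296472e+01] (array([ 0.2,  2.1, 51.2]), array([-0.1 ,  0.07, -0.08]))
[395. 156.] [362, 108, 66, 119, 5609] [[354.0, 221.0], [366.0, 103.0], [428.0, 109.0], [416.0, 227.0]] [[-0.012, 0.0641], [0.0826, 0.0664], [0.0782, 0.1135], [-0.0176, 0.1168]]
[377. 237.] [356, 197, 53, 72, 2212] [[345.0, 200.0], [393.0, 189.0], [409.0, 261.0], [361.0, 271.0]] [[0.0067, 0.0556], [0.0156, 0.094], [-0.0489, 0.1146], [-0.0592, 0.0734]]
243 [(18, 150, 206), (19, 151, 210), (19, 147, 206), (19, 149, 207), (19, 148, 205), (18, 152, 198), (18, 147, 196), (19, 150, 197), (19, 152, 193), (17, 104, 167), (18, 27, 191), (19, 22, 164), (13, 33, 93), (20, 31, 74), (8, 26, 78), (8, 26, 77), (19, 27, 76)]
280 [(19, 138, 209), (19, 131, 216), (18, 133, 215), (17, 119, 210), (19, 41, 185), (8, 26, 180), (17, 29, 170), (23, 22, 103), (20, 11, 69), (10, 21, 74), (17, 24, 73), (6, 18, 69), (15, 29, 71), (40, 22, 69), (6, 18, 72), (15, 13, 77), (10, 31, 73)]
316 [(19, 149, 203), (19, 146, 204), (19, 153, 204), (19, 146, 205), (18, 148, 205), (19, 141, 174), (43, 97, 79), (70, 128, 60), (71, 104, 66), (64, 45, 85), (16, 31, 156), (14, 30, 170), (15, 29, 104), (21, 23, 76), (13, 23, 78), (23, 30, 77), (23, 33, 70)]
105 [(19, 155, 202), (19, 152, 208), (19, 149, 214), (19, 146, 206), (19, 151, 199), (19, 152, 203), (18, 107, 190), (11, 24, 182), (13, 27, 178), (15, 27, 173), (21, 29, 177), (14, 24, 178), (16, 28, 176), (23, 29, 173), (18, 22, 175), (19, 126, 203), (18, 149, 156), (19, 148, 213), (19, 148, 204), (18, 147, 201), (19, 151, 203), (18, 146, 209)]
110 [(20, 153, 200), (18, 153, 162), (50, 90, 71), (75, 155, 61), (69, 140, 69), (70, 120, 70), (71, 106, 65), (61, 62, 87), (68, 57, 85), (60, 25, 90), (23, 22, 103), (16, 27, 105), (60, 44, 92), (68, 66, 85), (66, 56, 87), (70, 114, 67), (71, 145, 65), (72, 127, 66), (70, 129, 67), (70, 128, 60), (63, 91, 73), (18, 151, 150)]
```

Run:
```python
from h import *
s=load("place2");o=ctrl.get_obs();T=o["tool_pos"];yaw=np.radians(o["orientation"][2]);x=np.array([np.cos(yaw),np.sin(yaw)]);y=np.array([np.sin(yaw),-np.cos(yaw)])
print(T)
f=lambda uv,z:(lambda p:((p@x*1e3).round(1),(p@y*1e3).round(1)))(onz(s,np.array(uv),z)[0,:2]-T[:2])
zb=T[2]-.0462
sat=cv2.cvtColor(s["color"],cv2.COLOR_BGR2HSV)[...,1].astype(int)
print(sat[105,256:310].tolist()); print(sat[118,225:340].tolist()); print(sat[98:112,262].tolist(),sat[98:112,303].tolist()); print(cv2.cvtColor(s["color"],cv2.COLOR_BGR2HSV)[94,250:315,2].tolist())
print("coup",f((264.5,103),zb+.028),f((298,103),zb+.028),"buf",f((243,115),zb+.027),"felt",f((247,108.5),.006),f((321.5,108.5),.006))
```

```text
[0.53646089 0.30385955 0.10359348]
[151, 147, 147, 153, 152, 152, 144, 145, 107, 47, 26, 21, 24, 26, 22, 22, 27, 23, 25, 23, 27, 19, 24, 22, 29, 23, 26, 26, 24, 26, 27, 26, 28, 27, 27, 24, 29, 26, 28, 20, 22, 27, 45, 95, 126, 132, 135, 144, 149, 147, 148, 149, 148, 147]
[150, 150, 149, 150, 151, 149, 149, 145, 151, 132, 82, 46, 31, 26, 27, 27, 25, 28, 22, 25, 25, 28, 28, 33, 36, 30, 30, 29, 24, 38, 48, 119, 133, 130, 112, 149, 129, 128, 124, 116, 126, 135, 129, 155, 142, 131, 133, 112, 150, 133, 113, 56, 21, 17, 7, 18, 21, 17, 10, 11, 14, 4, 66, 110, 140, 154, 158, 127, 129, 124, 134, 122, 127, 122, 137, 118, 129, 110, 124, 112, 131, 117, 99, 42, 27, 29, 28, 28, 30, 28, 30, 30, 27, 30, 29, 23, 29, 27, 26, 32, 31, 35, 61, 93, 139, 150, 152, 148, 150, 147, 148, 149, 145, 150, 147]
[154, 151, 151, 149, 148, 144, 146, 144, 144, 131, 91, 131, 149, 137] [145, 148, 144, 141, 152, 141, 143, 144, 137, 97, 116, 137, 135, 127]
[204, 209, 205, 207, 205, 201, 204, 204, 204, 204, 205, 208, 205, 203, 193, 181, 185, 191, 189, 192, 192, 192, 191, 193, 195, 193, 195, 195, 192, 195, 196, 191, 196, 198, 193, 195, 192, 196, 195, 196, 194, 197, 195, 192, 196, 195, 196, 195, 198, 195, 196, 196, 193, 190, 185, 194, 205, 214, 214, 214, 212, 213, 208, 207, 206]
coup (np.float64(83.3), np.float64(-6.1)) (np.float64(83.3), np.float64(11.3)) buf (np.float64(77.3), np.float64(-17.7)) felt (np.float64(78.8), np.float64(-23.2)) (np.float64(78.8), np.float64(33.1))
```

Call:
move_arm --motion '[[[-0.3,1,4],[0,0,-0.1],1],[[-0.6,2.1,12],[0,0,-0.1],1],[[-0.6,2.1,20],[0,0,-0.1],1],[[-0.6,2.1,26],[0,0,-0.1],1],[[-0.6,2.1,32],[0,0,-0.1],1],[[-0.6,2.1,36],[0,0,-0.1],1],[[-0.6,2.1,39],[0,0,-0.1],1],[[-0.6,2.1,41],[0,0,-0.1],1],[[-0.6,2.1,41],[0,0,-0.1],1]]'

```text
clock: 43.2
tool_pos: [0.5333, 0.3039, 0.0603]
orientation: [180.0, -0.0, -87.1]
force: [-0.5, -0.3, -2.3]
opening: 0.0494
gripper_force: 30.0
```

Call:
move_arm --motion '[[[0,0,2],[0,0,0],1],[[0,0,4],[0,0,0],1],[[0,0,6],[0,0,0],1],[[0,0,8],[0,0,0],1],[[0,0,9],[0,0,0],1],[[0,0,9],[0,0,0],1],[[0,0,9],[0,0,0],1]]'

```text
clock: 43.78
tool_pos: [0.5334, 0.3041, 0.0523]
orientation: [-180.0, 0.0, -87.1]
force: [-1.7, -1.0, 2.7]
opening: 0.0498
gripper_force: 30.0
```

Call:
move_arm --motion '[[[0,0,0],[0,0,0],0.32],[[0,0,0],[0,0,0],0.32],[[0,0,0],[0,0,0],0.32],[[0,0,0],[0,0,0],0.32],[[0,0,0],[0,0,0],0.32],[[0,0,-10],[0,0,0],0.32],[[0,0,-35],[0,0,0],0.32],[[0,0,-70],[0,0,0],0.32],[[0,0,-110],[0,0,0],0.32],[[0,0,-145],[0,0,0],0.32]]'

```text
clock: 44.62
tool_pos: [0.5335, 0.3039, 0.2]
orientation: [-179.9, 0.0, -87.1]
force: [0.9, 0.2, 0.2]
opening: 0.0595
gripper_force: 0.0
```

Run:
```python
from h import *
o=ctrl.get_obs();print(o["tool_pos"].round(4),o["opening"],delta([.64,.06,.22],-85))
```

```text
[0.5335 0.3039 0.2   ] 0.05953670769205147 (array([249., -94., -20.]), array([-0.06,  0.01, -2.08]))
```

Call:
move_arm --motion '[[[25,-9,-5],[0,0,0],0.32],[[60,-22,-15],[0,0,-1],0.32],[[97,-36,-20],[0,0,-2],0.32],[[134,-50,-20],[0,0,-2],0.32],[[171,-64,-20],[0,0,-2],0.32],[[205,-78,-20],[0,0,-2],0.32],[[235,-89,-20],[0,0,-2],0.32],[[249,-94,-20],[0,0,-2],0.32],[[249,-94,-20],[0,0,-2],0.32],[[249,-94,-20],[0,0,-2],0.32]]'

```text
clock: 45.45
tool_pos: [0.6399, 0.0594, 0.2172]
orientation: [-180.0, 0.0, -85.2]
force: [0.3, 0.7, 0.0]
opening: 0.0595
gripper_force: 0.0
```

Run:
```python
from h import *
o=ctrl.get_obs();print(o["clock"],o["tool_pos"].round(4),o["orientation"],o["joint_pos"].round(1))
s=shot("wrist","wagD")
for c,q,r in roofs(s):print(c.round(),q.round(1).tolist(),r.round(4))
a=np.radians(-80.5);R2=np.array([[np.cos(a),-np.sin(a)],[np.sin(a),np.cos(a)]])
print(proj(s,[np.r_[np.array([.6825,.0217])-B+R2@np.array(d),.07] for d in[(.06,.025),(.06,-.025),(-.06,.025),(-.06,-.025)]]).round(1).tolist())
# box: brown blob near bv, near edge at z .03
h=cv2.cvtColor(s["color"],cv2.COLOR_BGR2HSV).astype(int)
for row in(90,110,130,150):print(row,[tuple(h[row,c]) for c in range(150,225,5)])
```

```text
45.45 [0.6399 0.0594 0.2172] [-1.79998723e+02  6.58169038e-03 -8.52037957e+01] [ 22.7  17.7  -4.2  -0.  -68.1 -17.9]
[237. 142.] [[197.8000030517578, 69.69999694824219], [256.70001220703125, 62.599998474121094], [215.6999969482422, 217.60000610351562], [274.70001220703125, 210.5]] [ 6.81200e-01  1.78000e-02  1.35800e-01  5.31000e-02 -7.97858e+01
  6.81200e-01  1.61000e-02 -7.96779e+01]
[[201.6, 82.9], [258.2, 77.9], [220.5, 211.5], [270.6, 207.6]]
90 [(np.int64(15), np.int64(194), np.int64(206)), (np.int64(13), np.int64(180), np.int64(143)), (np.int64(13), np.int64(190), np.int64(138)), (np.int64(14), np.int64(195), np.int64(158)), (np.int64(18), np.int64(185), np.int64(245)), (np.int64(14), np.int64(186), np.int64(156)), (np.int64(14), np.int64(197), np.int64(158)), (np.int64(17), np.int64(159), np.int64(236)), (np.int64(15), np.int64(162), np.int64(137)), (np.int64(16), np.int64(162), np.int64(162)), (np.int64(18), np.int64(106), np.int64(183)), (np.int64(26), np.int64(21), np.int64(242)), (np.int64(23), np.int64(21), np.int64(243)), (np.int64(23), np.int64(24), np.int64(240)), (np
[... 1417 characters left out ...]
(231))]
150 [(np.int64(14), np.int64(188), np.int64(178)), (np.int64(15), np.int64(195), np.int64(162)), (np.int64(14), np.int64(189), np.int64(169)), (np.int64(14), np.int64(197), np.int64(166)), (np.int64(15), np.int64(191), np.int64(151)), (np.int64(15), np.int64(189), np.int64(163)), (np.int64(14), np.int64(194), np.int64(168)), (np.int64(14), np.int64(188), np.int64(170)), (np.int64(14), np.int64(187), np.int64(162)), (np.int64(13), np.int64(164), np.int64(107)), (np.int64(13), np.int64(165), np.int64(131)), (np.int64(16), np.int64(163), np.int64(152)), (np.int64(16), np.int64(118), np.int64(167)), (np.int64(19), np.int64(48), np.int64(155)), (np.int64(21), np.int64(48), np.int64(160))]
```

The brake van is unmoved, at (0.6825,0.0217) with axis −80°. The box stands about 9 mm from where the finger goes, so I keep the narrow opening and grasp a little high.

Run:
```python
from h import *
print(delta([.682,.0217,.056],-80.1))
```

```text
(array([ 42.1, -38.9, 161.2]), array([-0.01,  0.01, -5.04]))
```

Call:
move_arm --motion '[[[18,-17,10],[0,0,-2.5],0.32],[[36,-34,30],[0,0,-5],0.32],[[42,-39,50],[0,0,-5],0.32],[[42,-39,65],[0,0,-5],0.32],[[42,-39,75],[0,0,-5],0.32],[[42,-39,80],[0,0,-5],0.32],[[42,-39,80],[0,0,-5],0.32],[[42,-39,80],[0,0,-5],0.32]]'

```text
clock: 46.17
tool_pos: [0.6825, 0.0226, 0.1378]
orientation: [-179.9, -0.0, -80.0]
force: [-0.4, -1.0, 0.9]
opening: 0.0599
gripper_force: 0.0
```

Run:
```python
from h import *
o=ctrl.get_obs();print(o["tool_pos"].round(4),o["orientation"],delta([.682,.0217,.056],-80.1))
```

```text
[0.6825 0.0226 0.1378] [-1.79944756e+02 -1.01824349e-02 -8.00151295e+01] (array([ 0.8,  0.8, 81.8]), array([-0.06, -0.01,  0.08]))
```

Call:
move_arm --motion '[[[0.5,0.5,15],[0,0,0],0.32],[[0.7,0.7,30],[0,0,0],0.32],[[0.7,0.7,42],[0,0,0],0.32],[[0.7,0.7,52],[0,0,0],0.32],[[0.7,0.7,58],[0,0,0],0.32],[[0.7,0.7,62],[0,0,0],0.32],[[0.7,0.7,62],[0,0,0],0.32]]'

```text
clock: 46.75
tool_pos: [0.6815, 0.0208, 0.0742]
orientation: [180.0, -0.0, -80.1]
force: [0.4, -0.2, 0.9]
opening: 0.0596
gripper_force: 0.0
```

Call:
move_arm --motion '[[[0,0,6],[0,0,0],0.32],[[0,0,12],[0,0,0],0.32],[[0,0,17],[0,0,0],0.32],[[0,0,20],[0,0,0],0.32],[[0,0,20],[0,0,0],0.32],[[0,0,20],[0,0,0],0.32]]'

```text
clock: 47.25
tool_pos: [0.6817, 0.0207, 0.0546]
orientation: [180.0, -0.0, -80.1]
force: [1.2, -0.4, 0.8]
opening: 0.0601
gripper_force: 0.0
```

Call:
move_arm --motion '[[[0,0,0],[0,0,0],1],[[0,0,0],[0,0,0],1],[[0,0,0],[0,0,0],1],[[0,0,0],[0,0,0],1],[[0,0,0],[0,0,0],1],[[0,0,0],[0,0,0],1]]'

```text
clock: 47.75
tool_pos: [0.6822, 0.0209, 0.0553]
orientation: [-179.9, -0.0, -80.1]
force: [1.6, 0.7, 1.7]
opening: 0.0497
gripper_force: 30.0
```

Run:
```python
from h import *
print(ctrl.get_obs()["tool_pos"].round(4),delta([.4995,-.2982,.17],-172.15))
```

```text
[0.6822 0.0209 0.0553] (array([ 282.9,  234.8, -114.9]), array([-5.000e-02,  4.000e-02,  9.206e+01]))
```

Call:
move_arm --motion '[[[0,0,-20],[0,0,0],1],[[0,0,-50],[0,0,0],1],[[0,0,-80],[0,0,3],1],[[15,12,-105],[0,0,9],1],[[40,33,-115],[0,0,16],1],[[65,54,-115],[0,0,23],1],[[90,75,-115],[0,0,30],1],[[115,95,-115],[0,0,37],1],[[140,116,-115],[0,0,44],1],[[165,137,-115],[0,0,51],1]]'

```text
clock: 48.58
tool_pos: [0.5734, -0.1662, 0.1693]
orientation: [179.9, -0.0, -131.4]
force: [0.1, -0.8, -2.1]
opening: 0.0501
gripper_force: 30.0
```

Run:
```python
from h import *
o=ctrl.get_obs();print(o["tool_pos"].round(4),o["opening"],delta([.4995,-.2982,.0645],-172.15))
```

```text
[ 0.5734 -0.1662  0.1693] 0.05011606226592586 (array([147.8, -32.1, 104.8]), array([ 0.07, -0.06, 40.7 ]))
```

Call:
move_arm --motion '[[[26,-6,0],[0,0,7],1],[[52,-12,0],[0,0,14],1],[[80,-18,0],[0,0,21],1],[[108,-24,0],[0,0,28],1],[[133,-29,0],[0,0,35],1],[[147,-32,5],[0,0,40.7],1],[[147.8,-32.1,30],[0,0,40.7],1],[[147.8,-32.1,58],[0,0,40.7],1],[[147.8,-32.1,80],[0,0,40.7],1],[[147.8,-32.1,92],[0,0,40.7],1]]'

```text
clock: 49.42
tool_pos: [0.4996, -0.2971, 0.0745]
orientation: [179.8, -0.2, -171.9]
force: [0.0, 0.6, -2.7]
opening: 0.0497
gripper_force: 30.0
```

Call:
move_arm --motion '[[[0,0,3],[0,0,0],1],[[0,0,6],[0,0,0],1],[[0,0,8],[0,0,0],1],[[0,0,8],[0,0,0],1],[[0,0,8],[0,0,0],1]]'

```text
clock: 49.83
tool_pos: [0.5028, -0.2978, 0.0708]
orientation: [-180.0, 0.1, -171.8]
force: [-0.4, -0.5, -1.6]
opening: 0.0497
gripper_force: 30.0
```

Run:
```python
from h import *
o=ctrl.get_obs();print(o["tool_pos"].round(4),o["orientation"],delta([.4995,-.2983,.0643],-172.15))
```

```text
[ 0.5028 -0.2978  0.0708] [-1.79967714e+02  7.58393055e-02 -1.71785683e+02] (array([3.3, 0. , 6.5]), array([-0.03,  0.08,  0.36]))
```

Call:
move_arm --motion '[[[0,0,2.5],[0,0,0.3],1],[[0,0,4.5],[0,0,0.4],1],[[0,0,6],[0,0,0.4],1],[[0,0,6.8],[0,0,0.4],1],[[0,0,6.8],[0,0,0.4],1],[[0,0,6.8],[0,0,0.4],1]]'

```text
clock: 50.33
tool_pos: [0.5029, -0.2978, 0.0641]
orientation: [-180.0, 0.1, -172.2]
force: [-1.2, 2.3, 5.3]
opening: 0.05
gripper_force: 30.0
```

Call:
move_arm --motion '[[[-3,0,0],[0,0,0],1],[[-7,0,0.3],[0,0,0],1],[[-11,0,0.3],[0,0,0],1],[[-15,0,0.3],[0,0,0],1],[[-19,0,0.3],[0,0,0],1],[[-22,0,0.3],[0,0,0],1],[[-24,0,0.3],[0,0,0],1],[[-24,0,0.3],[0,0,0],1]]'

```text
clock: 51.0
tool_pos: [0.5273, -0.2944, 0.0641]
orientation: [-180.0, 0.1, -172.2]
force: [-0.3, 2.6, 6.4]
opening: 0.0496
gripper_force: 30.0
```

Call:
move_arm --motion '[[[-1.5,0,0],[0,0,0],1],[[-3,0,0],[0,0,0],1],[[-4.5,0,0],[0,0,0],1],[[-6,0,0],[0,0,0],1],[[-6,0,0],[0,0,0],1],[[-6,0,0],[0,0,0],1]]'

```text
clock: 51.5
tool_pos: [0.533, -0.2936, 0.0641]
orientation: [-180.0, 0.1, -172.2]
force: [-1.7, 3.9, 5.7]
opening: 0.0496
gripper_force: 30.0
```

Call:
move_arm --motion '[[[-1,0,0],[0,0,0],1],[[-2,0,0],[0,0,0],1],[[-3,0,0],[0,0,0],1],[[-3,0,0],[0,0,0],1]]'

```text
clock: 51.83
tool_pos: [0.5349, -0.2933, 0.064]
orientation: [-180.0, 0.0, -172.2]
force: [-3.2, 2.8, 8.1]
opening: 0.0499
gripper_force: 30.0
```

Call:
move_arm --motion '[[[-1,0,0],[0,0,0],1],[[-2,0,0],[0,0,0],1],[[-3,0,0],[0,0,0],1],[[-3,0,0],[0,0,0],1]]'

```text
clock: 52.17
tool_pos: [0.5374, -0.293, 0.064]
orientation: [-180.0, -0.0, -172.2]
force: [-5.4, 1.7, 9.5]
opening: 0.0498
gripper_force: 30.0
```

Call:
move_arm --motion '[[[-1,0,0],[0,0,0],1],[[-2,0,0],[0,0,0],1],[[-2,0,0],[0,0,0],1]]'

```text
clock: 52.42
tool_pos: [0.5393, -0.2927, 0.064]
orientation: [-180.0, -0.0, -172.2]
force: [-5.1, 1.3, 10.7]
opening: 0.05
gripper_force: 30.0
```

Call:
move_arm --motion '[[[-1,0,0],[0,0,0],1],[[-2,0,0],[0,0,0],1],[[-2,0,0],[0,0,0],1]]'

```text
clock: 52.67
tool_pos: [0.5396, -0.2926, 0.064]
orientation: [180.0, -0.2, -172.2]
force: [-9.9, 1.3, 12.3]
opening: 0.0493
gripper_force: 30.0
```

Call:
move_arm --motion '[[[-1,0,0],[0,0,0],1],[[-2,0,0],[0,0,0],1],[[-2,0,0],[0,0,0],1]]'

```text
clock: 52.92
tool_pos: [0.5398, -0.2926, 0.0639]
orientation: [179.9, -0.4, -172.2]
force: [-14.9, -0.2, 17.4]
opening: 0.0493
gripper_force: 30.0
```

Call:
move_arm --motion '[[[-1,0,0],[0,0,0],1],[[-2,0,0],[0,0,0],1],[[-2,0,0],[0,0,0],1]]'

```text
clock: 53.17
tool_pos: [0.5398, -0.2926, 0.0639]
orientation: [179.9, -0.6, -172.2]
force: [-19.9, 0.4, 21.0]
opening: 0.0501
gripper_force: 30.0
```

Call:
move_arm --motion '[[[-1,0,0],[0,0,0],1],[[-2,0,0],[0,0,0],1],[[-2,0,0],[0,0,0],1]]'

```text
clock: 53.42
tool_pos: [0.5399, -0.2925, 0.0639]
orientation: [179.9, -0.8, -172.2]
force: [-26.0, -2.4, 25.5]
opening: 0.0496
gripper_force: 30.1
```

Call:
move_arm --motion '[[[5,0,0],[0,0,0],1],[[12,0,0],[0,0,0],1],[[25,0,-5],[0,0,0],1],[[40,0,-20],[0,0,0],1],[[48,0,-45],[0,0,0],1],[[49,0,-65],[0,0,0],1],[[49,0,-75],[0,0,-5],1],[[49,0,-75],[0,0,-11],1],[[49,0,-75],[0,0,-18],1],[[49,0,-75],[0,0,-25],1]]'

```text
clock: 54.25
tool_pos: [0.4986, -0.2982, 0.1382]
orientation: [-180.0, 0.0, -146.9]
force: [0.5, -0.3, -2.7]
opening: 0.0498
gripper_force: 30.0
```

Call:
move_arm --motion '[[[0,0,0],[0,0,-7],1],[[0,0,0],[0,0,-14],1],[[0,0,0],[0,0,-21],1],[[0,0,0],[0,0,-28],1],[[0,0,0],[0,0,-35],1],[[0,0,0],[0,0,-42],1],[[0,0,0],[0,0,-49],1],[[0,0,0],[0,0,-56],1],[[0,0,0],[0,0,-63],1],[[0,0,0],[0,0,-70],1]]'

```text
clock: 55.08
tool_pos: [0.4986, -0.2981, 0.1377]
orientation: [180.0, 0.0, -76.9]
force: [0.0, 0.5, -2.4]
opening: 0.0494
gripper_force: 30.0
```

Call:
move_arm --motion '[[[0,0,0],[0,0,-7],1],[[0,0,0],[0,0,-14],1],[[0,0,0],[0,0,-21],1],[[0,0,0],[0,0,-28],1],[[0,0,0],[0,0,-35],1],[[0,0,0],[0,0,-42],1],[[0,0,0],[0,0,-49],1],[[0,0,0],[0,0,-56],1],[[0,0,0],[0,0,-63],1],[[0,0,0],[0,0,-70],1]]'

```text
clock: 55.92
tool_pos: [0.4986, -0.2981, 0.1377]
orientation: [-180.0, 0.0, -6.9]
force: [0.1, -0.0, -2.7]
opening: 0.05
gripper_force: 30.0
```

Call:
move_arm --motion '[[[0,0,0],[0,0,-5],1],[[0,0,0],[0,0,-10],1],[[0,0,0],[0,0,-15],1],[[0,0,0],[0,0,-15],1],[[0,0,0],[0,0,-15],1],[[0,0,0],[0,0,-15],1]]'

```text
clock: 56.42
tool_pos: [0.4989, -0.2982, 0.1378]
orientation: [-180.0, 0.0, 7.6]
force: [-0.3, 0.0, -2.6]
opening: 0.0497
gripper_force: 30.0
```

Run:
```python
from h import *
print(ctrl.get_obs()["tool_pos"].round(4),delta([.4985,-.2984,.0643],7.9))
```

```text
[ 0.4989 -0.2982  0.1378] (array([-0.4,  0.2, 73.5]), array([-0.  ,  0.01, -0.26]))
```

Call:
move_arm --motion '[[[0,0,15],[0,0,-0.2],1],[[0,0.1,35],[0,0,-0.2],1],[[0,0.1,52],[0,0,-0.2],1],[[0,0.1,64],[0,0,-0.2],1],[[0,0.1,70],[0,0,-0.2],1],[[0,0.1,72.5],[0,0,-0.2],1],[[0,0.1,73.8],[0,0,-0.2],1],[[0,0.1,74],[0,0,-0.2],1],[[0,0.1,74],[0,0,-0.2],1],[[0,0.1,74],[0,0,-0.2],1]]'

```text
clock: 57.25
tool_pos: [0.4998, -0.2984, 0.0645]
orientation: [180.0, -0.1, 8.0]
force: [0.0, 0.0, -2.5]
opening: 0.05
gripper_force: 30.0
```

Call:
move_arm --motion '[[[3,0,0.2],[0,0,0],1],[[7,0,0.4],[0,0,0],1],[[11,0,0.4],[0,0,0],1],[[15,0,0.4],[0,0,0],1],[[19,0,0.4],[0,0,0],1],[[23,0,0.4],[0,0,0],1],[[26,0,0.4],[0,0,0],1],[[28,0,0.4],[0,0,0],1],[[28,0,0.4],[0,0,0],1]]'

```text
clock: 58.0
tool_pos: [0.5285, -0.2943, 0.0641]
orientation: [180.0, -0.1, 8.0]
force: [-0.6, 1.9, 4.9]
opening: 0.0496
gripper_force: 30.0
```

Call:
move_arm --motion '[[[1.5,0,0],[0,0,0],1],[[3,0,0],[0,0,0],1],[[4.5,0,0],[0,0,0],1],[[6,0,0],[0,0,0],1],[[6,0,0],[0,0,0],1],[[6,0,0],[0,0,0],1]]'

```text
clock: 58.5
tool_pos: [0.5342, -0.2935, 0.0641]
orientation: [180.0, -0.1, 8.0]
force: [-1.2, 2.1, 4.8]
opening: 0.0496
gripper_force: 30.0
```

Call:
move_arm --motion '[[[1,0,0],[0,0,0],1],[[2,0,0],[0,0,0],1],[[3,0,0],[0,0,0],1],[[3,0,0],[0,0,0],1]]'

```text
clock: 58.83
tool_pos: [0.5366, -0.2931, 0.0641]
orientation: [180.0, -0.0, 8.0]
force: [-2.9, 1.9, 7.5]
opening: 0.0497
gripper_force: 30.0
```

Call:
move_arm --motion '[[[1,0,0],[0,0,0],1],[[2,0,0],[0,0,0],1],[[3,0,0],[0,0,0],1],[[3,0,0],[0,0,0],1]]'

```text
clock: 59.17
tool_pos: [0.5387, -0.2928, 0.0641]
orientation: [180.0, 0.1, 8.0]
force: [-4.3, 2.0, 8.6]
opening: 0.0492
gripper_force: 30.0
```

Call:
move_arm --motion '[[[1,0,0],[0,0,0],1],[[2,0,0],[0,0,0],1],[[2,0,0],[0,0,0],1]]'

```text
clock: 59.42
tool_pos: [0.5407, -0.2926, 0.0641]
orientation: [180.0, 0.1, 8.0]
force: [-4.7, 2.2, 9.0]
opening: 0.0497
gripper_force: 30.0
```

Call:
move_arm --motion '[[[1,0,0],[0,0,0],1],[[2,0,0],[0,0,0],1],[[2,0,0],[0,0,0],1]]'

```text
clock: 59.67
tool_pos: [0.5416, -0.2924, 0.064]
orientation: [-180.0, 0.2, 8.0]
force: [-7.6, 1.1, 11.2]
opening: 0.0496
gripper_force: 30.0
```

Call:
move_arm --motion '[[[1,0,0],[0,0,0],1],[[2,0,0],[0,0,0],1],[[2,0,0],[0,0,0],1]]'

```text
clock: 59.92
tool_pos: [0.5417, -0.2923, 0.064]
orientation: [-180.0, 0.3, 8.0]
force: [-13.1, 0.0, 13.7]
opening: 0.0496
gripper_force: 30.0
```

Call:
move_arm --motion '[[[1.5,0,0],[0,0,0],1],[[3,0,0],[0,0,0],1],[[3,0,0],[0,0,0],1],[[3,0,0],[0,0,0],1]]'

```text
clock: 60.25
tool_pos: [0.542, -0.2922, 0.0639]
orientation: [-179.9, 0.6, 8.0]
force: [-20.0, -1.7, 19.8]
opening: 0.0503
gripper_force: 30.0
```

Call:
move_arm --motion '[[[-6,0,0],[0,0,0],1],[[-14,0,-2],[0,0,0],1],[[-24,0,-15],[0,0,0],1],[[-30,0,-40],[0,0,0],1],[[-30,-5,-70],[0,0,0],1],[[-30,-20,-100],[0,0,-4],1],[[-30,-45,-125],[0,0,-10],1],[[-30,-78,-140],[0,0,-16],1],[[-30,-112,-150],[0,0,-23],1],[[-30,-148,-150],[0,0,-30],1]]'

```text
clock: 61.08
tool_pos: [0.4984, -0.1481, 0.2156]
orientation: [179.9, -0.2, 38.3]
force: [1.3, 1.2, -2.5]
opening: 0.05
gripper_force: 30.0
```

Run:
```python
from h import *
o=ctrl.get_obs();print(o["tool_pos"].round(4),o["orientation"],delta([.4526,.2992,.21],92.85))
```

```text
[ 0.4984 -0.1481  0.2156] [ 1.79851735e+02 -1.73369801e-01  3.83048897e+01] (array([ 241.3, -379.4,    5.3]), array([  0.22,  -0.09, -54.55]))
```

Call:
move_arm --motion '[[[22,-34,0],[0,0,-6],1],[[43,-67,0],[0,0,-12],1],[[64,-101,0],[0,0,-18],1],[[86,-135,0],[0,0,-24],1],[[107,-168,0],[0,0,-30],1],[[129,-202,0],[0,0,-36],1],[[150,-236,0],[0,0,-42],1],[[172,-270,0],[0,0,-47],1],[[193,-303,0],[0,0,-51],1],[[212,-333,3],[0,0,-54],1]]'

```text
clock: 61.92
tool_pos: [0.459, 0.2466, 0.2107]
orientation: [180.0, -0.1, 92.3]
force: [1.0, -0.2, -3.0]
opening: 0.0497
gripper_force: 30.0
```

Call:
move_arm --motion '[[[0,0,0],[0,0,0],1],[[0,0,0],[0,0,0],1],[[0,0,0],[0,0,0],1]]'

```text
clock: 62.17
tool_pos: [0.459, 0.2438, 0.2098]
orientation: [-179.9, 0.0, 92.0]
force: [-0.2, -0.9, -3.2]
opening: 0.0497
gripper_force: 30.0
```

Run:
```python
from h import *
o=ctrl.get_obs();print(o["tool_pos"].round(4),o["orientation"],delta([.4526,.2992,.11],92.85))
```

```text
[0.459  0.2438 0.2098] [-1.79942492e+02  4.71986740e-02  9.20267412e+01] (array([55.6, -4.4, 99.7]), array([-0.06,  0.05, -0.82]))
```

Call:
move_arm --motion '[[[15,-1,5],[0,0,-0.4],1],[[32,-2.5,20],[0,0,-0.8],1],[[48,-4,45],[0,0,-0.8],1],[[55.5,-4.4,70],[0,0,-0.8],1],[[55.5,-4.4,90],[0,0,-0.8],1],[[55.5,-4.4,99],[0,0,-0.8],1],[[55.5,-4.4,99],[0,0,-0.8],1],[[55.5,-4.4,99],[0,0,-0.8],1],[[55.5,-4.4,99],[0,0,-0.8],1]]'

```text
clock: 62.92
tool_pos: [0.4541, 0.2994, 0.1128]
orientation: [179.9, -0.1, 92.8]
force: [-0.7, 0.6, -1.0]
opening: 0.0498
gripper_force: 30.0
```

Run:
```python
from h import *
o=ctrl.get_obs();T=o["tool_pos"];print(T.round(4),o["orientation"],delta([.4526,.2992,.0613],92.85))
s=shot("wrist","place3");h=cv2.cvtColor(s["color"],cv2.COLOR_BGR2HSV).astype(int)
cv2.imwrite("pics/place3x.png",cv2.resize(s["color"][20:260,140:420],None,fx=2.5,fy=2.5,interpolation=cv2.INTER_CUBIC))
```

```text
[0.4541 0.2994 0.1128] [ 1.79904465e+02 -7.69212191e-02  9.27710155e+01] (array([-0.2, -1.6, 51.5]), array([ 0.1 , -0.08, -0.08]))
```

View pics/place3x.png

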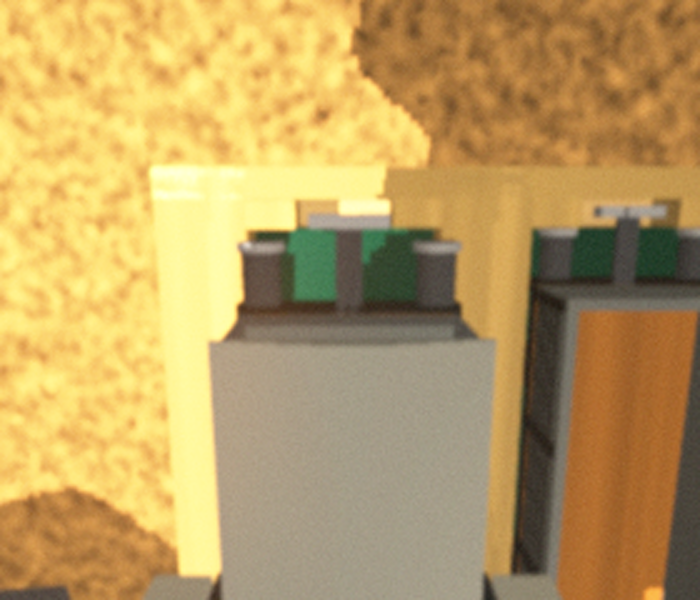

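The view shows the open wagon seated in the next pocket with its coupling in the notch (627,212). The brake van's coupling (350,220) hangs over its own notch (345,205).

Run:
```python
from h import *
s=load("place3");o=ctrl.get_obs();T=o["tool_pos"];yaw=np.radians(o["orientation"][2]);x=np.array([np.cos(yaw),np.sin(yaw)]);y=np.array([np.sin(yaw),-np.cos(yaw)])
f=lambda uv,z:(lambda p:((p@x*1e3).round(1),(p@y*1e3).round(1)))(onz(s,np.array(uv)/2.5+[140,20],z)[0,:2]-T[:2])
zb=T[2]-.0553
print("coup",f((308,215),zb+.028),f((391,215),zb+.028),"buf",f((264,244),zb+.027),f((437,244),zb+.027))
print("notch",f((297,200),.03),f((393,200),.03),"felt",f((249,230),.006),f((440,230),.006),"tray left",f((165,300),.03),"tray end",f((300,167),.03))
```

```text
coup (np.float64(80.8), np.float64(-11.6)) (np.float64(80.8), np.float64(6.6)) buf (np.float64(74.6), np.float64(-21.6)) (np.float64(74.6), np.float64(17.0))
notch (np.float64(84.1), np.float64(-17.4)) (np.float64(84.1), np.float64(9.7)) felt (np.float64(75.2), np.float64(-34.2)) (np.float64(75.2), np.float64(25.8)) tray left (np.float64(56.2), np.float64(-56.7)) tray end (np.float64(92.9), np.float64(-16.4))
```

Call:
move_arm --motion '[[[-0.5,-0.8,4],[0,0,0],1],[[-1.1,-1.5,12],[0,0,0],1],[[-1.1,-1.5,20],[0,0,0],1],[[-1.1,-1.5,26],[0,0,0],1],[[-1.1,-1.5,32],[0,0,0],1],[[-1.1,-1.5,36],[0,0,0],1],[[-1.1,-1.5,39],[0,0,0],1],[[-1.1,-1.5,41],[0,0,0],1],[[-1.1,-1.5,41],[0,0,0],1]]'

```text
clock: 63.72
tool_pos: [0.4515, 0.2979, 0.0699]
orientation: [-180.0, 0.0, 92.8]
force: [-0.4, -1.0, -2.9]
opening: 0.0496
gripper_force: 30.0
```

Call:
move_arm --motion '[[[0,0,2],[0,0,0],1],[[0,0,4],[0,0,0],1],[[0,0,6],[0,0,0],1],[[0,0,8],[0,0,0],1],[[0,0,9],[0,0,0],1],[[0,0,9],[0,0,0],1],[[0,0,9],[0,0,0],1]]'

```text
clock: 64.3
tool_pos: [0.4517, 0.298, 0.0616]
orientation: [180.0, -0.0, 92.8]
force: [-0.0, -0.3, 0.2]
opening: 0.0497
gripper_force: 30.0
```

Call:
move_arm --motion '[[[0,0,0.4],[0,0,0],1],[[0,0,0.7],[0,0,0],1],[[0,0,0.7],[0,0,0],1],[[0,0,0.7],[0,0,0],1]]'

```text
clock: 64.63
tool_pos: [0.4518, 0.2982, 0.0611]
orientation: [180.0, -0.0, 92.8]
force: [-3.2, -0.2, 4.9]
opening: 0.0492
gripper_force: 30.0
```

Call:
move_arm --motion '[[[0,0,0],[0,0,0],0.32],[[0,0,0],[0,0,0],0.32],[[0,0,0],[0,0,0],0.32],[[0,0,0],[0,0,0],0.32],[[0,0,0],[0,0,0],0.32],[[0,0,-10],[0,0,0],0.32],[[0,0,-35],[0,0,0],0.32],[[0,0,-70],[0,0,0],0.32],[[0,0,-110],[0,0,0],0.32],[[0,0,-145],[0,0,0],0.32]]'

```text
clock: 65.47
tool_pos: [0.4518, 0.2978, 0.2087]
orientation: [179.9, -0.0, 92.8]
force: [1.2, 1.4, 0.4]
opening: 0.0595
gripper_force: 0.0
```

Run:
```python
from h import *
o=ctrl.get_obs();print(o["tool_pos"].round(4),delta([.53,.20,.27],90))
```

```text
[0.4518 0.2978 0.2087] (array([-101.5,   73.4,  -61.3]), array([ 0.05, -0.02,  2.82]))
```

Call:
move_arm --motion '[[[-20,14,-15],[0,0,0],0.32],[[-50,36,-35],[0,0,1],0.32],[[-80,58,-55],[0,0,2],0.32],[[-100,72,-61],[0,0,2.8],0],[[-101,73,-61],[0,0,2.8],0],[[-101,73,-61],[0,0,2.8],0],[[-101,73,-61],[0,0,2.8],0]]'

```text
clock: 66.05
tool_pos: [0.5292, 0.2005, 0.2667]
orientation: [-180.0, -0.0, 90.0]
force: [-0.9, -0.3, -1.2]
opening: 0.0808
gripper_force: 0.0
```

Run:
```python
from h import *
s=shot("wrist","fin");print(ctrl.get_obs()["tool_pos"])
for z in(.076,):
    for c,q,r in roofs(s,z,600):print(c.round(),q.round(0).tolist(),(r[:2]+B).round(4),r[2:].round(4))
# expected corner pixels of seated bodies
for n,p,zt,hw in[("van C",(.6164,.3064),.076,.026),("open B",(.5335,.303),.067,.025),("bv A",(.4518,.297),.077,.026)]:
    a=np.radians(92.85);R2=np.array([[np.cos(a),-np.sin(a)],[np.sin(a),np.cos(a)]])
    print(n,proj(s,[np.r_[np.array(p)-B+R2@np.array(d),zt] for d in[(.06,hw),(.06,-hw),(-.06,hw),(-.06,-hw)]]).round(0).tolist())
sc=shot("scene","fin_sc");s0=load("scene0")
d=cv2.absdiff(sc["color"],s0["color"]).max(2);m=cv2.morphologyEx((d>60).astype(np.uint8),cv2.MORPH_OPEN,np.ones((4,4)))
k,l,ss,c=cv2.connectedComponentsWithStats(m)
for i in range(1,k):
    if ss[i,4]>40:print("changed",ss[i].tolist())
```

```text
[0.52893118 0.20085712 0.26646459]
[133. 170.] [[108.0, 138.0], [142.0, 129.0], [126.0, 209.0], [160.0, 200.0]] [0.3693 0.2122] [ 7.63000e-02  3.98000e-02 -8.31577e+01  3.66500e-01  2.11600e-01
 -8.13582e+01]
[203.  83.] [[167.0, 16.0], [224.0, 9.0], [183.0, 160.0], [240.0, 154.0]] [0.4521 0.2958] [ 1.35200e-01  5.81000e-02 -8.66663e+01  4.48700e-01  2.99600e-01
 -8.65283e+01]
[365.  72.] [[335.0, 3.0], [394.0, 3.0], [335.0, 142.0], [394.0, 142.0]] [0.6116 0.307 ] [ 1.30400e-01  5.61000e-02 -8.69833e+01  6.11300e-01  3.10100e-01
 -8.64919e+01]
van C [[342.0, 11.0], [398.0, 8.0], [342.0, 140.0], [391.0, 137.0]]
open B [[257.0, 17.0], [308.0, 14.0], [265.0, 142.0], [311.0, 139.0]]
bv A [[169.0, 22.0], [223.0, 19.0], [186.0, 149.0], [235.0, 146.0]]
changed [433, 0, 33, 14, 256]
changed [471, 0, 8, 8, 49]
changed [476, 9, 6, 9, 42]
changed [411, 10, 8, 19, 121]
changed [422, 15, 15, 32, 364]
changed [99, 34, 23, 27, 330]
changed [279, 40, 15, 33, 354]
changed [353, 42, 13, 9, 96]
changed [336, 44, 89, 133, 6116]
changed [334, 54, 26, 33, 618]
changed [285, 122, 9, 9, 53]
changed [124, 135, 14, 20, 210]
changed [205, 135, 165, 144, 10070]
changed [78, 136, 44, 67, 2035]
changed [338, 161, 15, 10, 105]
changed [341, 179, 31, 19, 369]
changed [150, 191, 50, 46, 1493]
changed [384, 190, 43, 8, 242]
changed [93, 205, 13, 5, 63]
changed [382, 205, 45, 10, 343]
changed [370, 208, 6, 8, 42]
changed [92, 213, 42, 38, 624]
changed [372, 225, 60, 16, 480]
changed [357, 248, 14, 24, 213]
changed [373, 249, 68, 16, 632]
changed [356, 272, 57, 66, 1677]
changed [414, 273, 33, 19, 366]
changed [445, 283, 7, 7, 47]
changed [437, 287, 7, 8, 48]
changed [382, 313, 24, 21, 199]
changed [365, 340, 13, 11, 99]
```

The van's roof reads about 4 mm left of where I expected it, so I check from directly above, by numbers only.

Run:
```python
from h import *
print(delta([.618,.235,.22],92.85))
```

```text
(array([33.8, 89.3, 46.3]), array([-0.04,  0.02, -2.8 ]))
```

Call:
move_arm --motion '[[[8,20,10],[0,0,-1],0],[[17,45,25],[0,0,-2],0],[[28,72,40],[0,0,-2.8],0],[[34,89,46],[0,0,-2.8],0],[[34,89,46],[0,0,-2.8],0],[[34,89,46],[0,0,-2.8],0],[[34,89,46],[0,0,-2.8],0],[[34,89,46],[0,0,-2.8],0]]'

```text
clock: 66.82
tool_pos: [0.6178, 0.2351, 0.2214]
orientation: [180.0, -0.0, 92.9]
force: [-0.1, -0.1, 0.4]
opening: 0.0876
gripper_force: 0.0
```

Run:
```python
from h import *
s=shot("wrist","finC");o=ctrl.get_obs();T=o["tool_pos"];print(T.round(4),o["orientation"][2])
h=cv2.cvtColor(s["color"],cv2.COLOR_BGR2HSV).astype(int)
for c,q,r in roofs(s,.078,600):print(c.round(),q.round(0).tolist(),(r[:2]+B).round(4),r[2:].round(4))
def runs(line,off):
    cls=np.where((line[:,0]>55)&(line[:,1]>80),"g",np.where(line[:,1]<85,np.where(line[:,2]>75,"W","k"),np.where(line[:,2]>165,"y","d")))
    out=[];st=0
    for i in range(1,len(cls)+1):
        if i==len(cls) or cls[i]!=cls[st]:
            if i-st>1:out.append(f"{cls[st]}{st+off}-{i-1+off}")
            st=i
    return " ".join(out)
for r in range(0,240,10):print(r,runs(h[r,190:390],190))
a=np.radians(92.85);R2=np.array([[np.cos(a),-np.sin(a)],[np.sin(a),np.cos(a)]])
P=lambda d,z:proj(s,[np.r_[np.array([.6164,.3064])-B+R2@np.array(e),z] for e in d]).round(0).tolist()
print("roof",P([(.06,.026),(.06,-.026),(-.06,.026),(-.06,-.026)],.077),"buf",P([(.076,.02),(.076,-.02),(-.076,.02),(-.076,-.02)],.033),"pocket rim",P([(.0785,.028),(.0785,-.028),(-.0785,.028),(-.0785,-.028)],.03))
```

```text
[0.6179 0.235  0.2216] 92.85082245191624
[ 42. 197.] [[12.0, 161.0], [52.0, 149.0], [35.0, 239.0], [75.0, 228.0]] [0.3894 0.2197] [ 7.37000e-02  4.27000e-02 -8.33998e+01  3.85800e-01  2.17900e-01
 -7.85464e+01]
[ 98. 108.] [[53.0, 33.0], [114.0, 22.0], [83.0, 194.0], [144.0, 182.0]] [0.4513 0.3021] [ 1.38000e-01  5.32000e-02 -8.70400e+01  4.49700e-01  3.02800e-01
 -8.78541e+01]
[280. 108.] [[250.0, 31.0], [310.0, 31.0], [250.0, 185.0], [310.0, 185.0]] [0.6138 0.3082] [ 1.31800e-01  5.12000e-02 -8.70829e+01  6.11700e-01  3.11100e-01
 -8.67770e+01]
[409. 231.] [[417.0, 212.0], [430.0, 230.0], [388.0, 233.0], [402.0, 251.0]] [0.7482 0.2011] [3.41000e-02 2.52000e-02 4.51711e+01 7.46200e-01 2.00600e-01 4.44772e+01]
0 y190-378 d379-388
10 y190-383 d384-389
20 y190-191 W192-195 y196-328 y330-339 d340-346 y347-389
30 y190-192 W193-198 y199-210 W211-221 y222-276 W278-283 y284-339 d340-341 y342-382 d383-389
40 W190-201 g204-207 W208-219 k220-221 g222-225 y226-249 W250-310 y311-341 d342-344 y345-372 d373-389
50 d190-211 W212-217 k218-223 g224-225 d226-227 y228-249 W250-310 y311-336 d337-344 y34
[... 2084 characters left out ...]
380-386 d388-389
200 y190-330 d331-339 y340-344 d345-348 y349-357 d358-373 y374-380 d381-384 y385-389
210 d190-192 y193-196 d197-209 y210-211 d212-213 y214-224 d225-230 y231-233 d234-236 d238-255 y256-259 d260-264 y265-267 d268-295 d299-302 y303-304 d305-307 y308-389
220 d190-192 y193-196 y198-201 d202-226 y227-233 d234-247 y248-251 d252-268 y269-271 d272-275 y276-282 d283-287 y288-298 y300-389
230 d194-212 y213-215 d216-230 y231-233 d234-256 y257-260 d261-277 y278-283 d284-290 y291-389
roof [[252.0, 42.0], [314.0, 42.0], [256.0, 181.0], [310.0, 181.0]] buf [[262.0, 31.0], [304.0, 31.0], [264.0, 186.0], [301.0, 186.0]] pocket rim [[254.0, 29.0], [312.0, 29.0], [257.0, 187.0], [308.0, 187.0]]
```

From directly above, the van's roof (columns 252–309) and end coupling (273–288) share the same centre, so it stands level. The leftover offset is the camera's own sideways bias. The other two look right as well, so I hand in.

```bash
python3 -c "
from plant import ctrl
print(ctrl.close_job())"
```

```text
the job is handed in; nothing more can be done
None
```

The van, open wagon and brake van each had both couplings set hard against the gauge and now stand fully down in their own tray pockets. I handed the job in at about 67 s on the robot's clock; the hand-in returned no verdict.

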